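# Clamp a well plate on the exposure stage with a ball knob

## Robot

A 6-joint arm with a two-finger parallel gripper is mounted at the origin on the work surface. World frame = base frame: x ahead of the robot, y to its left, z up, the work surface at z = 0. Lengths are in m, angles in rad, forces in N, time in s.
With the tool pointing down it reaches from about 0.35 to 0.775 m from the base axis. Payload 5.5 kg.
Tool frame: the origin (TCP) lies at the very end of the fingers, on their centre line; the grasp point (between the pads) lies 19 mm behind it; z points along the fingers, y is the direction in which the jaws open and shut (so a half turn about z gives the same grasp; the last joint's range is limited). The gripper opens to 85 mm and grips with 20 to 120 N. Pads are 22 mm wide; open, the fingers measure 114 mm over their backs; the gripper's body (76 mm by 85 mm) begins 54 mm behind the grasp point. The pads swing forward as they close: fully open they stand 13 mm farther back than shut.
Start: joints at [1.155, 0.313, 0.046, 1.304, 0, 1.431], TCP at [0.157, 0.553, 0.194] pointing down, gripper open.
Joint ranges: [-2.76, 2.76], [-0.86, 1.69], [-1.03, 1.26], [-2.2, 2.34], [-1.47, 1.5], [-3.14, 3.14]. Speed limits (rad/s): [2.57, 2.57, 3.14, 3.14, 3.14, 3.14].

## Interface

Orientations are given as a unit quaternion [w, x, y, z].
In Python, from workcell import get_state, vision, workorder, silhouettes, tip_of gives the robot as it stands.
- The arm moves only by the shell command python3 -m inch 'ROWS' [FORCE]. ROWS is JSON, a list of rows, each a list of 7 numbers: the shift along the tool's x, y, z in cm, then the turn, a rotation vector about the tool's x, y, z in degrees, then the finger opening in cm, from 0 to 8.54. In form: [[dx, dy, dz, rx, ry, rz, hand], ...]. A call has 1 to 5 rows; each row shifts and turns the commanded pose from where the row before left it, along the tool's axes as they then stand; what a row does not reach is not made up. A row lasts 1/10 s, in which the tool goes at most 50 mm and 8.59 degrees, less where a joint would pass 70% of its speed; a pose out of reach is approached as far as the arm can. A call with a gripper value outside its range is refused whole. The fingers move at their own pace and stop on an object; FORCE is the grip in N (left out, the last holds). Time passes only in rows, so rows that do not move let the fingers close. It gives the time, the measured TCP pose, the force and the opening at its end, in the units of the state.
- get_state(): the state, without advancing time (a new reading comes with each control period).
- vision.read_camera(name): name is "side" or "top" or "wrist"; returns a dict with "pixels" (400x640x3 uint8, red, green, blue), "depth" (400x640 float32, m along the optical axis (not along the pixel's ray), 0 where there is no reading), "mtx" (3x3 intrinsics, pixels), "T" (4x4, takes a point from camera to world coordinates); the wrist camera has in their place "tool_from_camera" (4x4, takes a point from camera to tool coordinates, whose origin is the TCP and whose axes are the flange's). Camera axes: x right, y up, looking along -z (the intrinsics and any distortion apply to the point x, -y, -z); pixel columns grow to the right and rows downward; lengths in m; the calibration is good to about 2 mm. A picture is of the moment at which its call begins: read the wrist's pose just before it.
- workorder.hand_in(): hands the job in, once; it reports no verdict.
Trained networks look in a picture, given as the dict that the camera call returned (one of the last four; its "shot" number tells which), for a name from the list of things; names that differ only in an ending like _2 or _b are one class to them, and where a whole thing is asked for, a point or a joint stands for the part that bears it (a point fixed in the world has none). Each returns a list of dicts, best first, with "confidence" (0 to 1); they miss things now and then, are a little off and sometimes report something else, mostly with a low value. They report only what shows in the picture. A call takes as long as a camera call. They do not tell look-alikes from the thing itself.
- silhouettes(picture, label): "mask" (400x640 bool, what is visible of it) and "location" ([column, row] in pixels, amid what is visible of it).
- tip_of(picture, label): "location" ([column, row] in pixels: a listed point, or the origin of a listed thing).
The state is a dict: "clock": time; "joint_pos": joint angles; "qvel": joint speeds; "tau": joint torques, N m; "tcp_pos": TCP position; "orientation": TCP orientation; "wrist_force": force on the tool from outside, world axes, zero at the start; "ft_torque": the same for the moment, N m; "finger_gap": finger opening in m.
Only numpy, scipy, OpenCV 4.12 (cv2) and the standard library are available. Lean on these libraries where they do the work, as an engineer would, in place of code of your own. Each camera call takes 0.05 s, during which the arm holds its last target.

## Task

Set the well plate flat and central on the lamp stage, lengthwise between the fixed fence and the sliding jaw, and let go of it. Then turn the smooth ball knob clockwise until the jaw holds the plate snugly against the fence, with about 8 N (4 to 13 N is fine; the brittle plate must never be squeezed above 18 N), and leave it clamped. Move the jaw only by its knob, and do not disturb the bottle, the tip box or the books.

Things in the scene. Friction and masses are not known exactly. Their poses are not given: they have to be found in the camera images.
- plate_center (a point): Centre (half-way up) of the loose well plate: pale rectangular plate with 15 round wells in its top, 56 mm wide along its x axis, 92 mm long along its y axis, 24 mm high, about 0.1 kg; it starts flat on the bench. Its half turn is the same plate.
- stage: Fixed lamp stage. Origin on the bench below the middle of the plate's berth; z up; y runs from the fence to the jaw and knob. Slab 150 mm (x) by 300 mm (y -130 to +170), top 12 mm above the bench. Fence: bar 100 mm long in x, 22 mm high over the slab, inner face at y = -56 to -64 mm, set anew each time, not tracked. Berth: bare slab from fence to jaw, open at both x sides; the plate lies along y.
- jaw_face (a point): Middle of the jaw's front pad (black, 50 mm wide, 16 high, 22 mm above the bench), at stage x = 0, y = +48 to +55 mm at the start; moves along stage -y, 10 mm per rad of knob. Carriage behind it: 66 mm wide, 22 long, 20 high over the slab. The pad is sprung: once plate, pad and fence touch, the squeeze grows 5 N per mm of carriage, about 50 N per rad of knob (a little less, contacts yield).
- knob_ball_center (a point): Centre of the smooth black ball knob, 44 mm across, 82 mm above the bench, at stage x = 0, y = 130 mm, on a vertical 12 mm spindle; housing under it 56 by 56 mm, 50 high. Slippery (friction 0.35): grip centred, tips well below centre, 20 to 25 N. Clockwise from above closes, 1.3 to 2.9 rad in all. Stays where left: drag 0.08 N m, plus 0.01 N m per N of squeeze; go by the rise over free turning.
- bottle_center (a point): Centre of an amber bottle, 56 mm in diameter, 120 mm high; bystander.
- tip_box_center (a point): Centre of a grey pipette-tip box, 85 by 120 by 55 mm high; bystander.
- books_center (a point): Centre of a stack of two books, 120 by 170 by 55 mm high; bystander.
Mind the look-alikes: they are no part of the job. What is shaped like the part that bears plate_center but purple is not meant.

How it is judged:
On the way, in this order (a step that is already met when the one before it is completed fails the run):
1. the plate lies flat in the berth between fence and jaw, let go, not yet clamped (x of plate_center in the frame of stage between -0.012 and 0.012 m and z of plate_center in the frame of stage between 0.02 and 0.028 m and angle between plate_center's own z axis and vertical below 0.06 rad and y of plate_center in the frame of stage between -0.022 and 0.014 m and angle between the y axis of plate_center and the y axis of stage, either way round below 0.15 rad and contact force between the fingers and plate below 0.1 N and contact force between jaw and plate below 2 N), for 0.2 s.
2. the jaw presses the plate against the fence with at least 4 N (x of plate_center in the frame of stage between -0.012 and 0.012 m and z of plate_center in the frame of stage between 0.02 and 0.028 m and angle between plate_center's own z axis and vertical below 0.06 rad and contact force between jaw and plate above 4 N), for 0.2 s.
At the end, for the whole second after the job is handed in: The plate lies flat on the stage (tilt under 0.06 rad, its centre 20 to 28 mm above the bench), square to the stage within 0.05 rad and centred in the stage's x within 12 mm, at rest and clamped: the jaw presses it (against the fence) with 4 to 13 N (all of step 2 and angle between the y axis of plate_center and the y axis of stage, either way round below 0.05 rad and contact force between jaw and plate below 13 N and linear speed of plate below 0.01 m/s); the robot touches nothing.
It fails at once if the jaw presses the plate with more than 18 N (contact force between jaw and plate above 18 N).
It fails at once if the robot pushes the jaw itself with more than 5 N (contact force between any of the fingers, the arm and jaw above 5 N).
It fails at once if the bottle, the tip box or the books are moved more than 15 mm (distance of any of bottle_center, tip_box_center, books_center from where it was at the start of the episode above 0.015 m).
It also fails if it takes over 72 s, if anything falls off the work surface, if the arm or the gripper's body presses on something with over 40 N, if the wrist force passes 120 N, or if a joint passes its speed limit or range.

## Working session

There is one attempt and no reset: what is moved stays moved. The work goes in short steps, Python scripts to look and compute and a shell command to move; the robot and the scene stay as the last step left them, time stands still between calls to the robot, and variables do not carry over. Pictures are saved under pics/ and viewed, and the job is handed in when it is done.

```bash
ls; mkdir -p pics
cat > h.py <<'E'
import numpy as np, cv2
from workcell import get_state, vision, workorder, silhouettes, tip_of
from scipy.spatial.transform import Rotation as R
def q2R(q): return R.from_quat([q[1],q[2],q[3],q[0]]).as_matrix()
def camT(name,s,c):
    if name!='wrist': return np.array(c['T'])
    T=np.eye(4);T[:3,:3]=q2R(s['orientation']);T[:3,3]=s['tcp_pos'];return T@np.array(c['tool_from_camera'])
def shot(name):
    s=get_state();c=vision.read_camera(name);c['Tw']=camT(name,s,c);return s,c
def cloud(c):
    d=c['depth'];K=np.array(c['mtx']);v,u=np.mgrid[0:400,0:640]
    p=np.stack([(u-K[0,2])/K[0,0]*d,-(v-K[1,2])/K[1,1]*d,-d],-1)
    w=p@c['Tw'][:3,:3].T+c['Tw'][:3,3]; w[d<=0]=np.nan; return w
def ray(c,uv,z):
    K=np.array(c['mtx']);r=np.array([(uv[0]-K[0,2])/K[0,0],-(uv[1]-K[1,2])/K[1,1],-1])
    r=c['Tw'][:3,:3]@r;o=c['Tw'][:3,3];return o+r*(z-o[2])/r[2]
def save(c,n,crop=None,f=1):
    im=c['pixels'][...,::-1]
    if crop: x0,y0,x1,y1=crop; im=im[y0:y1,x0:x1]
    cv2.imwrite('pics/'+n,cv2.resize(np.ascontiguousarray(im),None,fx=f,fy=f))
E
python3 - <<'E'
from h import *
s,c=shot('top');print(s);print([k for k in c],c['mtx'])
save(c,'top1.png')
for l in ['plate_center','stage','jaw_face','knob_ball_center','bottle_center','tip_box_center','books_center']:
    print(l,[(np.round(r['location']),round(r['confidence'],2)) for r in tip_of(c,l)][:4])
s,c=shot('side');save(c,'side1.png')
E
```

```text
pics
{'clock': 0.0, 'joint_pos': array([ 1.15539836e+00,  3.14012517e-01,  4.49536178e-02,  1.30358966e+00,
       -2.22951535e-05,  1.43122392e+00]), 'qvel': array([ 0.00092182,  0.00049815,  0.00043896,  0.00071842, -0.00060276,
        0.00039117]), 'tau': array([-7.53712084e-04, -4.80629647e+01,  2.98531222e+01,  1.95909088e-02,
       -2.37329932e-04,  1.15099857e-05]), 'tcp_pos': array([0.15635801, 0.55272183, 0.19339167]), 'orientation': array([-2.42977256e-04,  1.37475945e-01,  9.90504673e-01, -8.93743836e-04]), 'wrist_force': array([ 0.18118884,  0.12793841, -0.68447215]), 'ft_torque': array([-0.00652624,  0.02708006,  0.00955377]), 'finger_gap': 0.08528207166890432}
['pixels', 'depth', 'mtx', 'T', 'shot', 'Tw'] [[441.39042792   0.         316.33470518]
 [  0.         441.39042792 194.19039406]
 [  0.           0.           1.        ]]
plate_center [(array([418., 231.]), 0.97), (array([371., 246.]), 0.77), (array([464., 220.]), 0.75), (array([409., 272.]), 0.61)]
stage [(array([308., 195.]), 0.98)]
jaw_face [(array([292., 197.]), 0.43)]
knob_ball_center [(array([263., 192.]), 0.45)]
bottle_center [(array([339., 123.]), 0.74)]
tip_box_center [(array([422., 174.]), 0.77), (array([262., 196.]), 0.17)]
books_center [(array([181., 235.]), 0.75)]
```

View pics/top1.png

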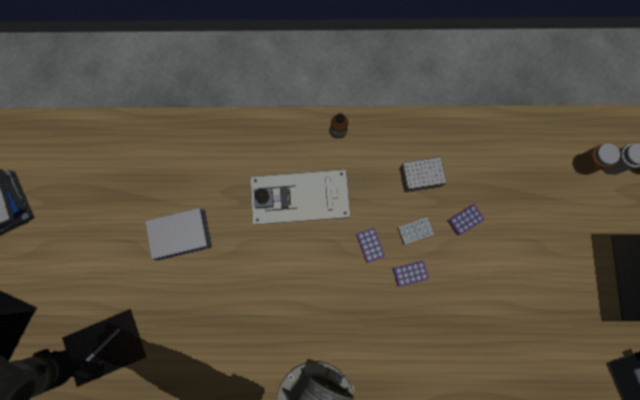

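View pics/side1.png

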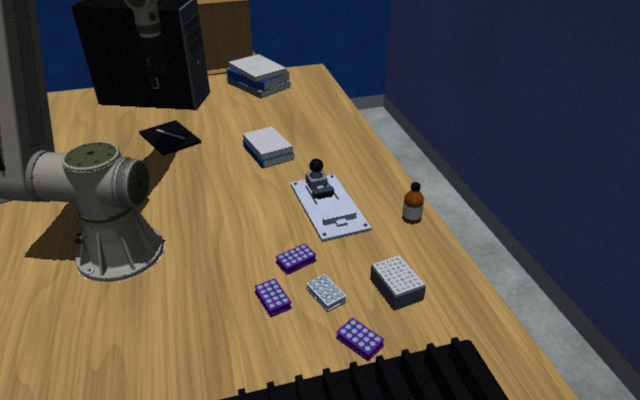

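Plate candidates in the top view are at (416,231), (371,246), (466,220) and (410,272). The last three are purple, and only (416,231) is pale. The stage is centred near (300,196), with the knob at its left end (263,196) and the fence at (333,193). Next I'll confirm the plate in a crop and measure it.

Run:
```python
from h import *
s,c=shot('top');save(c,'crop1.png',(230,100,500,300),2.9)
w=cloud(c);hsv=cv2.cvtColor(c['pixels'],cv2.COLOR_RGB2HSV)
for l in ['plate_center','stage','knob_ball_center','tip_box_center','books_center','bottle_center']:
    for r in silhouettes(c,l)[:4]:
        m=r['mask'];p=w[m];p=p[~np.isnan(p[:,0])]
        (cx,cy),(a,b),an=cv2.minAreaRect((p[:,:2]*1000).astype(np.float32))
        print(l,np.round(r['location']),round(r['confidence'],2),m.sum(),'med',np.median(p,0).round(4),'rect',round(cx),round(cy),round(a),round(b),round(an,1),'zmax',np.percentile(p[:,2],95).round(3), np.median(c['pixels'][m],0))
for l in ['plate_center','stage','jaw_face','knob_ball_center']:
    r=tip_of(c,l)[0] if tip_of(c,l) else None
    z={'plate_center':.012,'stage':0,'jaw_face':.022,'knob_ball_center':.082}[l]
    if r: print(l,r['location'],r['confidence'],ray(c,r['location'],z).round(4))
```

```text
plate_center [411. 274.] 0.79 609 med [ 0.3593 -0.2834  0.0232] rect 360 -285 58 93 13.8 zmax 0.028 [ 89.  83. 106.]
plate_center [465. 218.] 0.76 583 med [ 0.52   -0.4556  0.0228] rect 522 -459 56 93 32.6 zmax 0.028 [81. 75. 99.]
plate_center [417. 232.] 0.61 591 med [ 0.487  -0.3024  0.023 ] rect 489 -304 58 93 18.4 zmax 0.028 [112. 118. 121.]
plate_center [370. 245.] 0.59 602 med [ 0.445  -0.166   0.0231] rect 446 -169 93 63 18.2 zmax 0.028 [ 92.  85. 108.]
stage [297. 197.] 0.79 4332 med [0.589  0.0562 0.0116] rect 595 49 153 302 5.2 zmax 0.046 [139. 141. 136.]
knob_ball_center [262. 190.] 0.47 181 med [0.5846 0.1563 0.0955] rect 590 161 51 44 34.2 zmax 0.104 [35. 32. 28.]
tip_box_center [423. 174.] 0.86 1244 med [ 0.6544 -0.3253  0.0515] rect 661 -331 87 123 8.1 zmax 0.057 [118. 119. 121.]
books_center [179. 231.] 0.8 2564 med [0.4761 0.4048 0.0532] rect 481 422 134 190 14.2 zmax 0.058 [124. 124. 127.]
bottle_center [340. 128.] 0.72 358 med [ 0.8002 -0.0721  0.0789] rect 807 -73 55 47 81.8 zmax 0.119 [49.  35.5 23. ]
plate_center [410.3, 270.5] 0.92 [ 0.3697 -0.2849  0.012 ]
stage [306.2, 195.3] 0.96 [0.6019 0.0281 0.    ]
jaw_face [290.6, 197.1] 0.58 [0.5922 0.0753 0.022 ]
knob_ball_center [259.6, 191.2] 0.75 [0.599  0.1627 0.082 ]
```

View pics/crop1.png

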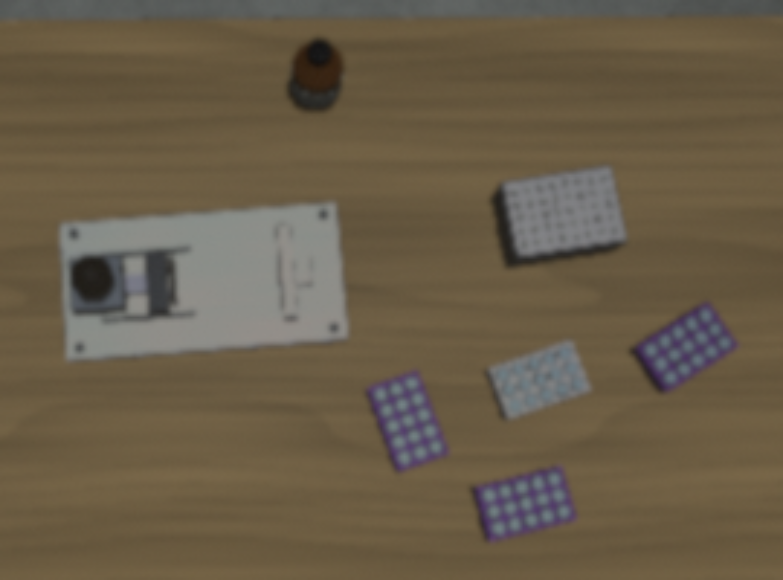

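The pale plate is at crop (540,380), which is top pixel (416,231). It has light wells, and the three around it are clearly purple. World position is about (0.488,-0.303), z top 0.024, long axis about 18° off y. I'll head there, stopping above the stage on the way to measure it with the wrist camera.

```bash
cat >> h.py <<'E'
def ang(Rm): return np.degrees(np.arctan2(Rm[1,1],Rm[0,1]))  # world angle of tool y
def plan(target,yaw,n=None,polar=False,hand=8.54):
    """print tool rows to reach target xyz with tool y at yaw deg, tool down"""
    s=get_state();p=np.array(s['tcp_pos']);Rm=q2R(s['orientation'])
    a=ang(Rm);t=np.array(target,float);dy=yaw-a
    print('from',p.round(4),'yaw',round(a,2),'tilt',np.degrees(np.arccos(-Rm[2,2])).round(2),'q6',np.degrees(s['joint_pos'][5]).round(1),'f',np.round(s['wrist_force'],1))
    L=np.linalg.norm(t-p)
    if polar: L=max(L,abs(np.arctan2(t[1],t[0])-np.arctan2(p[1],p[0]))*np.hypot(*t[:2])*1.05)
    n=n or int(max(np.ceil(L/.045),np.ceil(abs(dy)/8),1))
    cp,ca=p.copy(),a;rows=[]
    for i in range(1,n+1):
        f=i/n
        if polar:
            r=np.hypot(*p[:2])*(1-f)+np.hypot(*t[:2])*f;th=np.arctan2(p[1],p[0])*(1-f)+np.arctan2(t[1],t[0])*f
            g=np.array([r*np.cos(th),r*np.sin(th),p[2]*(1-f)+t[2]*f])
        else: g=p*(1-f)+t*f
        ga=a*(1-f)+yaw*f
        y=np.array([np.cos(np.radians(ca)),np.sin(np.radians(ca)),0]);z=np.array([0,0,-1.]);x=np.cross(y,z)
        d=g-cp;r=[round(100*d@x,1),round(100*d@y,1),round(100*d@z,1)]
        rz=round(-(ga-ca),1)
        rows.append(r+[0,0,rz,hand]);cp=cp+(x*r[0]+y*r[1]+z*r[2])/100;ca-=rz
    for i in range(0,n,5): print(str(rows[i:i+5]).replace(' ',''))
E
python3 -c "
from h import *
plan([.50,.06,.30],5,polar=True)"
```

```text
from [0.1566 0.5533 0.1943] yaw 74.19 tilt 0.0 q6 82.0 f [ 0.2 -0.1  0.7]
[[np.float64(-4.8),np.float64(-0.7),np.float64(-0.8),0,0,np.float64(4.9),8.54],[np.float64(-4.7),np.float64(-0.7),np.float64(-0.7),0,0,np.float64(5.0),8.54],[np.float64(-4.7),np.float64(-0.7),np.float64(-0.8),0,0,np.float64(4.9),8.54],[np.float64(-4.7),np.float64(-0.7),np.float64(-0.7),0,0,np.float64(5.0),8.54],[np.float64(-4.6),np.float64(-0.6),np.float64(-0.8),0,0,np.float64(4.9),8.54]]
[[np.float64(-4.6),np.float64(-0.7),np.float64(-0.7),0,0,np.float64(5.0),8.54],[np.float64(-4.5),np.float64(-0.6),np.float64(-0.8),0,0,np.float64(4.9),8.54],[np.float64(-4.5),np.float64(-0.6),np.float64(-0.7),0,0,np.float64(4.9),8.54],[np.float64(-4.4),np.float64(-0.7),np.float64(-0.8),0,0,np.float64(5.0),8.54],[np.float64(-4.4),np.float64(-0.6),np.float64(-0.7),0,0,np.float64(4.9),8.54]]
[[np.float64(-4.4),np.float64(-0.6),np.float64(-0.8),0,0,np.float64(5.0),8.54],[np.float64(-4.3),np.float64(-0.5),np.float64(-0.8),0,0,np.float64(4.9),8.54],[np.float64(-4.3),np.float64(-0.6),np.float64(-0.7),0,0,np.float64(5.0),8.54],[np.float64(-4.3),np.float64(-0.6),np.float64(-0.8),0,0,np.float64(4.9),8.54]]
```

```bash
sed -i 's/rows.append(r+\[0,0,rz,hand\])/rows.append([float(v) for v in r]+[0,0,float(rz),hand])/' h.py
python3 -m inch '[[-4.8,-0.7,-0.8,0,0,5,8.54],[-4.7,-0.7,-0.8,0,0,5,8.54],[-4.7,-0.7,-0.8,0,0,5,8.54],[-4.7,-0.7,-0.7,0,0,5,8.54],[-4.6,-0.7,-0.8,0,0,5,8.54]]' 20
python3 -m inch '[[-4.6,-0.7,-0.8,0,0,5,8.54],[-4.5,-0.6,-0.8,0,0,5,8.54],[-4.5,-0.6,-0.8,0,0,5,8.54],[-4.4,-0.6,-0.7,0,0,5,8.54],[-4.4,-0.6,-0.8,0,0,5,8.54]]'
python3 -m inch '[[-4.4,-0.6,-0.8,0,0,5,8.54],[-4.3,-0.6,-0.8,0,0,5,8.54],[-4.3,-0.6,-0.7,0,0,5,8.54],[-4.3,-0.6,-0.8,0,0,5,8.54],[0,0,0,0,0,0,8.54]]'
python3 - <<'E'
from h import *
s,c=shot('wrist');save(c,'w1.png');print(s['tcp_pos'],ang(q2R(s['orientation'])))
print(c['tool_from_camera'])
s,c=shot('top');save(c,'top2.png',(230,100,500,300),2.9)
E
```

```text
clock: 1.7
tcp_pos: [0.3532, 0.4198, 0.2334]
orientation: [0.0, 0.35, 0.937, 0.0]
wrist_force: [0.3, 0.3, 0.4]
finger_gap: 0.085
clock: 2.2
tcp_pos: [0.4696, 0.2276, 0.2724]
orientation: [0.0, 0.545, 0.839, 0.0]
wrist_force: [1.0, 0.6, 0.9]
finger_gap: 0.0853
clock: 2.7
tcp_pos: [0.4963, 0.053, 0.3043]
orientation: [0.001, 0.684, 0.73, 0.0]
wrist_force: [-0.3, 1.0, -0.1]
finger_gap: 0.0853
[0.49626981 0.05303163 0.30433147] 3.734753567283231
[[-4.12223303e-04  9.52273905e-01  3.05244557e-01  7.87034689e-02]
 [ 9.99999913e-01  3.73516243e-04  1.85207220e-04  7.05755363e-04]
 [ 6.23542025e-05  3.05244607e-01 -9.52273976e-01 -1.78729919e-01]
 [ 0.00000000e+00  0.00000000e+00  0.00000000e+00  1.00000000e+00]]
```

View pics/w1.png

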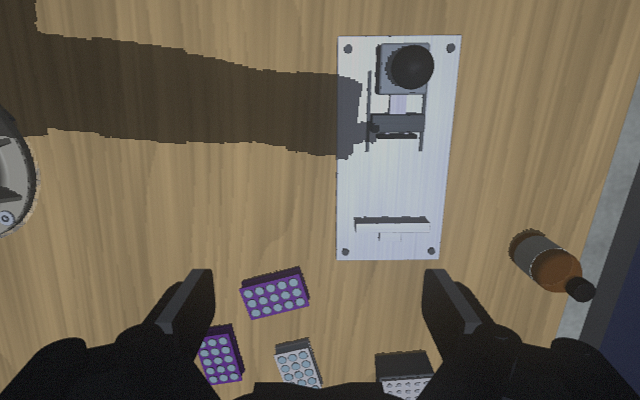

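The wrist picture shows the whole stage: slab (337–462, 35–260), knob (410,67), jaw (397,125), fence (392,225). I'll fit the frame from depth.

Run:
```python
from h import *
s,c=shot('wrist');w=cloud(c)
m=np.zeros((400,640),bool);m[20:275,325:475]=1
P=w[m];P=P[~np.isnan(P[:,0])]
b=P[np.abs(P[:,2])<.006];print('bench z',np.median(b[:,2]))
sl=P[(P[:,2]>.008)&(P[:,2]<.018)];print('slab z',np.median(sl[:,2]),len(sl))
(cx,cy),(a,bb),an=cv2.minAreaRect((sl[:,:2]*1000).astype(np.float32));print('slab rect',cx,cy,a,bb,an)
ks=silhouettes(c,'stage');print([(r['confidence'],r['location'],r['mask'].sum()) for r in ks][:2])
th=np.radians(an if a<bb else an-90)
# stage axes
ex=np.array([np.cos(th),np.sin(th)]);ey=np.array([-np.sin(th),np.cos(th)])
o=np.array([cx,cy])/1000-.02*ey
print('origin',o,'th',np.degrees(th))
q=np.c_[(P[:,:2]-o)@ex,(P[:,:2]-o)@ey,P[:,2]]
f=q[(q[:,2]>.029)&(q[:,1]<-.03)];print('fence top',np.percentile(f,[2,50,98],axis=0).round(4))
j=q[(q[:,2]>.027)&(q[:,2]<.045)&(q[:,1]>.03)&(q[:,1]<.09)];print('jaw',np.percentile(j,[2,50,98],axis=0).round(4))
k=q[(q[:,2]>.07)&(q[:,1]>.09)]
A=np.c_[2*k,np.ones(len(k))];x=np.linalg.lstsq(A,(k**2).sum(1),rcond=None)[0]
print('ball ctr',x[:3].round(4),'r',np.sqrt(x[3]+(x[:3]**2).sum()).round(4))
for y in np.arange(.036,.12,.004):
    t=q[(abs(q[:,1]-y)<.002)&(q[:,2]>.016)]; 
    if len(t): print(y.round(3),len(t),t[:,2].max().round(3),t[:,0].min().round(3),t[:,0].max().round(3))
for l in ['stage','jaw_face','knob_ball_center']:
    for r in tip_of(c,l)[:1]:
        z={'stage':0,'jaw_face':.022,'knob_ball_center':.082}[l];g=ray(c,r['location'],z)
        print(l,r['location'],r['confidence'],g.round(4),((g[:2]-o)@ex).round(4),((g[:2]-o)@ey).round(4))
# plate
for r in silhouettes(c,'plate_center')[:5]:
    p=w[r['mask']];p=p[~np.isnan(p[:,0])];p=p[p[:,2]>.018];print(r['location'],r['confidence'],p.mean(0).round(4))
save(c,'w2.png',(320,20,480,280),2.2)
```

```text
bench z -0.0009881804382106951
slab z 0.011058043005460483 19775
slab rect 596.6949462890625 48.318572998046875 150.3278350830078 300.2350158691406 4.221165180206299
[(0.74, [394.8, 140.9], np.int64(24008)), (0.33, [411.9, 72.2], np.int64(1534))]
origin [0.59816708 0.02837283] th 4.221165180206299
fence top [[-0.0485 -0.0762  0.0298]
 [-0.0001 -0.0689  0.0328]
 [ 0.0476 -0.0627  0.0347]]
jaw [[-0.0317  0.049   0.0282]
 [-0.0004  0.0665  0.0312]
 [ 0.0309  0.0785  0.0332]]
ball ctr [-1.00e-04  1.30e-01  8.15e-02] r 0.0216
0.044 22 0.359 -0.057 -0.057
0.048 150 0.362 -0.057 0.024
0.052 184 0.032 -0.025 0.024
0.056 54 0.032 -0.033 0.031
0.06 184 0.034 -0.033 0.033
0.064 163 0.034 -0.033 0.032
0.068 167 0.034 -0.036 0.032
0.072 214 0.034 -0.033 0.033
0.076 167 0.034 -0.033 0.033
0.08 122 0.032 -0.032 0.031
0.084 51 0.025 -0.01 0.009
0.088 55 0.025 -0.01 0.01
0.092 70 0.025 -0.01 0.01
0.096 52 0.024 -0.01 0.033
0.1 53 0.024 -0.037 0.009
0.104 197 0.047 -0.028 0.027
0.108 153 0.09 -0.028 0.027
0.112 204 0.097 -0.028 0.027
0.116 190 0.101 -0.028 0.017
stage [391.7, 176.6] 0.58 [0.6005 0.0258 0.    ] 0.0021 -0.0027
knob_ball_center [413.9, 73.3] 0.7 [0.5902 0.1565 0.082 ] 0.0015 0.1284
[217.9, 356.8] 0.93 [ 0.3635 -0.2827  0.0231]
[272.9, 295.8] 0.66 [ 0.4462 -0.1644  0.0232]
[297.4, 366.1] 0.63 [ 0.4857 -0.2818  0.0299]
```

View pics/w2.png

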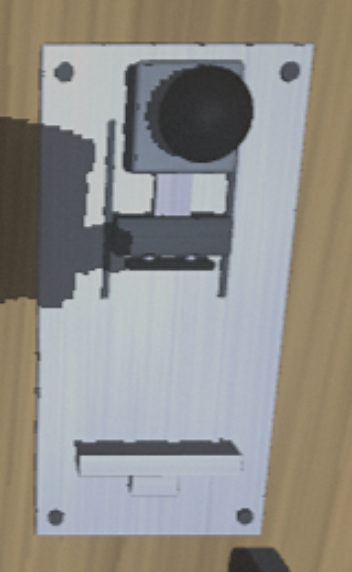

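```bash
python3 -c "
from h import *
plan([.522,-.405,.25],18.4,polar=True)"
```

```text
from [0.4952 0.0588 0.3031] yaw 4.33 tilt 0.02 q6 83.2 f [-0.1  0.2 -0.3]
[[-3.3,1.4,0.4,0,0,-1.2,8.54],[-3.4,1.1,0.5,0,0,-1.1,8.54],[-3.6,0.8,0.4,0,0,-1.2,8.54],[-3.8,0.4,0.5,0,0,-1.2,8.54],[-3.9,0.1,0.4,0,0,-1.2,8.54]]
[[-3.9,-0.3,0.5,0,0,-1.1,8.54],[-4.0,-0.6,0.4,0,0,-1.2,8.54],[-4.0,-1.0,0.4,0,0,-1.2,8.54],[-3.9,-1.5,0.5,0,0,-1.1,8.54],[-3.9,-1.8,0.4,0,0,-1.2,8.54]]
[[-3.8,-2.2,0.5,0,0,-1.2,8.54],[-3.6,-2.6,0.4,0,0,-1.2,8.54]]
```

```bash
python3 -m inch '[[-3.3,1.4,0.4,0,0,-1.2,8.54],[-3.4,1.1,0.5,0,0,-1.2,8.54],[-3.6,0.8,0.4,0,0,-1.2,8.54],[-3.8,0.4,0.5,0,0,-1.2,8.54],[-3.9,0.1,0.4,0,0,-1.2,8.54]]'|grep tcp
python3 -m inch '[[-3.9,-0.3,0.5,0,0,-1.2,8.54],[-4.0,-0.6,0.4,0,0,-1.2,8.54],[-4.0,-1.0,0.4,0,0,-1.2,8.54],[-3.9,-1.5,0.5,0,0,-1.2,8.54],[-3.9,-1.8,0.4,0,0,-1.2,8.54]]'|grep tcp
python3 -m inch '[[-3.8,-2.2,0.5,0,0,-1.2,8.54],[-3.6,-2.6,0.4,0,0,-1.2,8.54],[0,0,0,0,0,0,8.54],[0,0,0,0,0,0,8.54]]'
python3 - <<'E'
from h import *
s,c=shot('wrist');save(c,'w3.png');w=cloud(c)
for r in silhouettes(c,'plate_center')[:5]:
    m=r['mask'];p=w[m];p=p[~np.isnan(p[:,0])];col=np.median(c['pixels'][m],0)
    p=p[(p[:,2]>.016)&(p[:,2]<.03)]
    (cx,cy),(a,b),an=cv2.minAreaRect((p[:,:2]*1000).astype(np.float32))
    print(r['location'],round(r['confidence'],2),col,'rect',round(cx,1),round(cy,1),round(a,1),round(b,1),round(an,2),np.median(p[:,2]).round(4))
E
```

```text
tcp_pos: [0.5548, -0.1177, 0.2807]
tcp_pos: [0.5471, -0.3222, 0.2585]
clock: 4.5
tcp_pos: [0.5219, -0.4067, 0.2492]
orientation: [-0.001, 0.584, 0.812, 0.0]
wrist_force: [0.3, 0.9, -0.6]
finger_gap: 0.0857
[317.3, 56.2] 0.84 [66. 69. 73.] rect 488.8 -304.6 56.0 91.4 18.82 0.0233
[302.8, 196.8] 0.63 [103.  72. 139.] rect 522.4 -459.8 56.1 92.0 31.37 0.0233
[206.1, 21.5] 0.56 [ 95.  65. 130.] rect 367.2 -308.0 56.5 44.4 14.38 0.0234
```

View pics/w3.png

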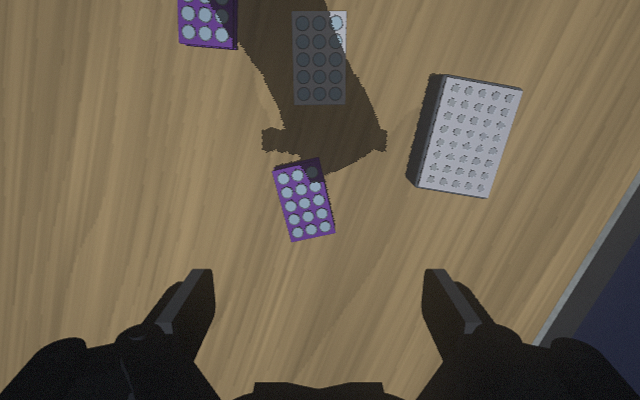

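The pale plate is in the arm's shadow at (318,56). It measures 56.0 × 91.4 mm, centre (0.4888,-0.3046), angle 18.8°. I'll go over it, then down.

```bash
python3 -c "
from h import *
plan([.4888,-.3046,.09],18.8,n=5)"
```

```text
from [ 0.5227 -0.4053  0.2502] yaw 18.68 tilt 0.04 q6 26.6 f [ 0.7 -0.   0.6]
[[2.1,0.0,3.2,0,0,-0.0,8.54],[2.1,0.0,3.2,0,0,-0.0,8.54],[2.2,0.0,3.2,0,0,-0.1,8.54],[2.1,0.0,3.2,0,0,0.0,8.54],[2.1,0.0,3.2,0,0,-0.0,8.54]]
```

```bash
python3 -m inch '[[2.1,0,3.2,0,0,0,8.54],[2.1,0,3.2,0,0,0,8.54],[2.2,0,3.2,0,0,0,8.54],[2.1,0,3.2,0,0,0,8.54],[2.1,0,3.2,0,0,0,8.54]]'|grep tcp
python3 -m inch '[[0,0,0,0,0,0,8.54],[0,0,0,0,0,0,8.54],[0,0,0,0,0,0,8.54]]'
python3 -c "
from h import *
plan([.4888,-.3046,.006],18.8,n=4)
s,c=shot('wrist');save(c,'w4.png')"
```

```text
tcp_pos: [0.4888, -0.3034, 0.09]
clock: 5.4
tcp_pos: [0.4905, -0.3071, 0.0926]
orientation: [0.002, 0.583, 0.812, -0.0]
wrist_force: [0.0, 0.8, -0.1]
finger_gap: 0.0852
from [ 0.4905 -0.3071  0.0926] yaw 18.67 tilt 0.27 q6 31.3 f [ 0.   0.8 -0.1]
[[0.1,-0.0,2.2,0,0,-0.0,8.54],[0.0,-0.0,2.1,0,0,-0.1,8.54],[0.1,-0.1,2.2,0,0,0.0,8.54],[0.1,0.0,2.2,0,0,-0.0,8.54]]
```

View pics/w4.png

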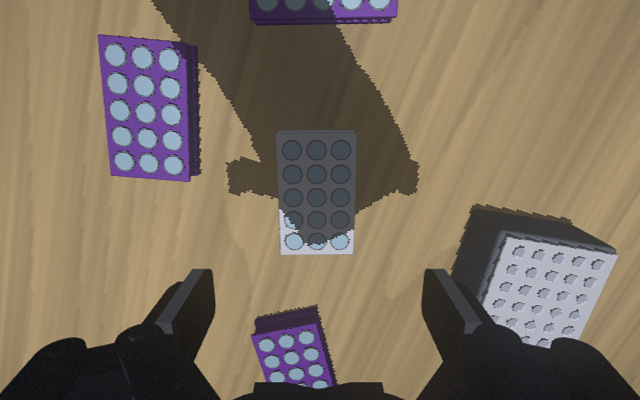

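The plate (277–356, 130–255) lies centred between the fingers (214 and 424). Descend and grip.

```bash
python3 -m inch '[[0,0,2.5,0,0,0,8.54],[0,0,2.5,0,0,0,8.54],[0,0,2,0,0,0,8.54],[0,0,1.5,0,0,0,8.54],[0,0,0,0,0,0,8.54]]'
python3 -m inch '[[0,0,0,0,0,0,5],[0,0,0,0,0,0,5],[0,0,0,0,0,0,5],[0,0,0,0,0,0,5],[0,0,0,0,0,0,5]]' 30
```

```text
clock: 5.95
tcp_pos: [0.4883, -0.3066, 0.0045]
orientation: [-0.0, 0.584, 0.812, 0.0]
wrist_force: [-0.4, 0.1, 1.1]
finger_gap: 0.0851
clock: 6.45
tcp_pos: [0.4885, -0.3063, 0.0058]
orientation: [0.0, 0.584, 0.812, 0.0]
wrist_force: [-0.5, -1.2, 0.1]
finger_gap: 0.0502
```

Gap is 50 mm where 56 was expected, so I need to look.

```bash
python3 -c "
from h import *
s,c=shot('wrist');save(c,'w5.png');print(s['finger_gap'],s['tcp_pos'],s['wrist_force'])
w=cloud(c)
for r in silhouettes(c,'plate_center')[:5]: print(r['location'],r['confidence'],np.nanmedian(w[r['mask']],0))
s,c=shot('side');save(c,'side5.png',(220,200,440,360),3)"
```

```text
0.050246512958120014 [ 0.48851742 -0.30629465  0.00579496] [-0.52607135 -1.1817546   0.13125008]
[319.6, 236.2] 0.96 [ 0.48719932 -0.29725185  0.02326701]
[73.9, 120.7] 0.6 [ 0.36701787 -0.27953163  0.02319325]
```

View pics/w5.png

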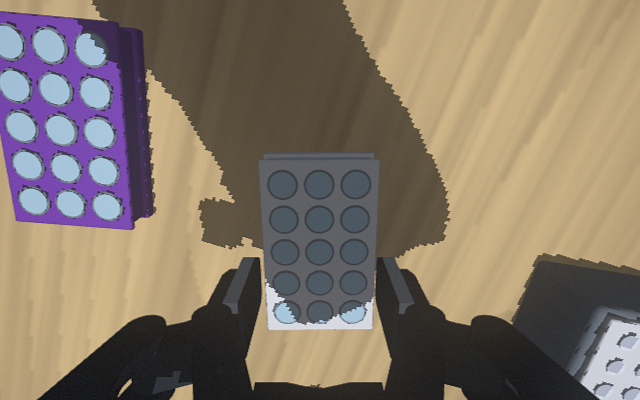

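View pics/side5.png

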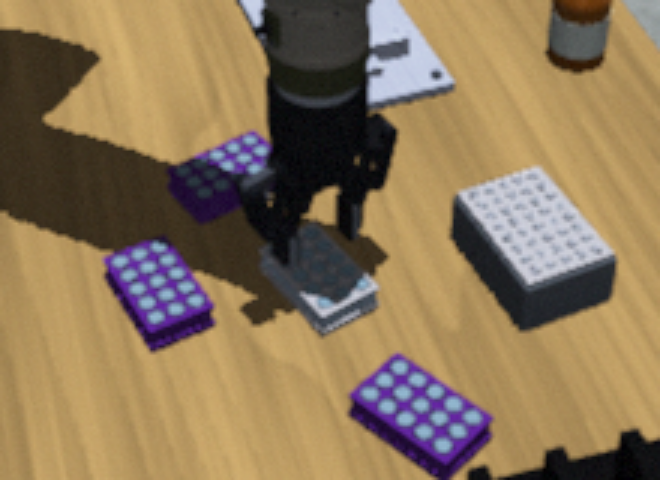

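```bash
python3 -m inch '[[0,0,0,0,0,0,4.5],[0,0,0,0,0,0,4],[0,0,0,0,0,0,4]]' 30
python3 -c "
from h import *
s,c=shot('wrist');save(c,'w6.png',(180,130,460,400),2.2)"
```

```text
clock: 6.9
tcp_pos: [0.4882, -0.306, 0.0052]
orientation: [-0.0, 0.584, 0.812, 0.0]
wrist_force: [0.8, -0.4, -0.0]
finger_gap: 0.0401
```

View pics/w6.png

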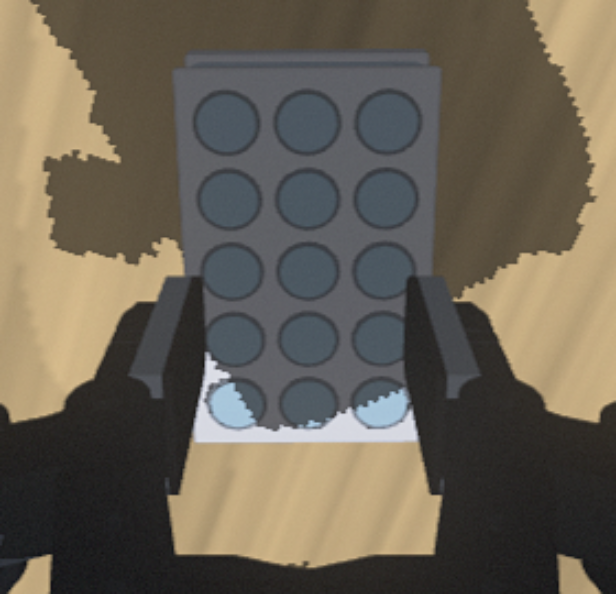

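The fingers cover the plate's edges, so they seem to be above it. I'll check the finger heights in the depth.

Run:
```python
from h import *
s,c=shot('wrist');w=cloud(c)
for v,u in [(262,265),(275,262),(300,265),(330,262),(262,375),(300,375),(345,262),(290,320),(320,320),(325,300),(340,320)]:
    print((u,v),c['depth'][v,u].round(4),w[v,u].round(4))
s,c=shot('side');w=cloud(c);save(c,'side6.png',(280,240,380,330),6)
K=np.array(c['mtx'])
for z in (.0,.02,.04):
  p=np.linalg.inv(c['Tw'])@np.r_[s['tcp_pos'][:2],s['tcp_pos'][2]+z,1];print(z,K[0,2]+K[0,0]*p[0]/-p[2],K[1,2]-K[1,1]*p[1]/-p[2])
print(s['tcp_pos'],s['joint_pos'])
```

```text
(265, 262) 0.1455 [ 0.465  -0.302   0.0527]
(262, 275) 0.135 [ 0.4653 -0.3017  0.0636]
(265, 300) 0.1372 [ 0.4694 -0.3111  0.0647]
(262, 330) 0.1292 [ 0.4713 -0.3166  0.0749]
(375, 262) 0.1454 [ 0.5073 -0.2878  0.0528]
(375, 300) 0.1254 [ 0.5053 -0.292   0.0749]
(262, 345) 0.1309 [ 0.473  -0.3226  0.0751]
(320, 290) 0.1823 [ 0.4961 -0.3239  0.0239]
(320, 320) 0.1882 [ 0.5019 -0.341   0.0235]
(300, 325) 0.189 [ 0.4929 -0.3472  0.0236]
(320, 340) 0.2215 [ 0.5123 -0.3715 -0.0011]
0.0 325.31156679576605 294.408438852725
0.02 325.3059981720634 288.54706507801455
0.04 325.3003243495453 282.5749620439155
[ 0.48822853 -0.30603224  0.00519267] [-6.99252089e-01  4.39421078e-01 -2.55621176e-01  8.75885914e-01
  9.58648785e-05  5.46912353e-01]
```

View pics/side6.png

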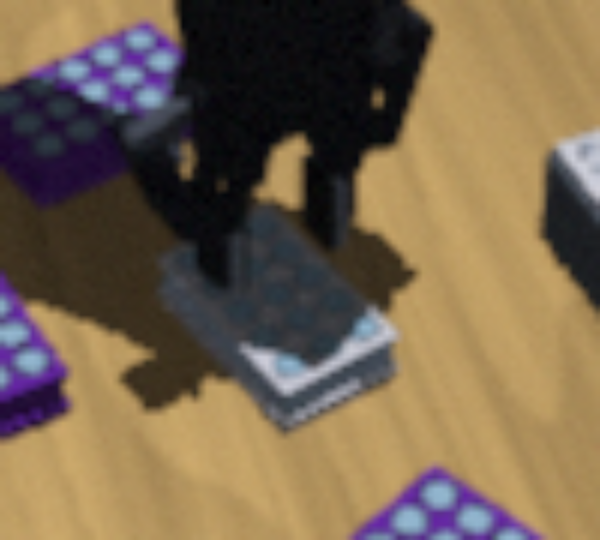

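Run:
```python
from h import *
s,c=shot('wrist');w=cloud(c);T=np.array(c['tool_from_camera'])
K=np.array(c['mtx'])
Ti=np.linalg.inv(T)
def pr(p):
    q=Ti@np.r_[p,1];return (K[0,2]+K[0,0]*q[0]/-q[2]).round(1),(K[1,2]-K[1,1]*q[1]/-q[2]).round(1)
print('TCP proj',pr([0,0,0]),'tips at z=0',pr([0,.02,0]),pr([0,-.02,0]),'front edge',pr([.011,.02,0]),pr([.011,.02,-.007]),pr([.011,.02,-.02]),pr([.011,.02,-.04]))
d=c['depth']
for u in (255,259,263,267,271): print(u,[ (v,d[v,u].round(3)) for v in range(246,300,4)])
# points near: tool coords of everything closer than plate
v,u=np.mgrid[0:400,0:640]
p=np.stack([(u-K[0,2])/K[0,0]*d,-(v-K[1,2])/K[1,1]*d,-d],-1)@T[:3,:3].T+T[:3,3]
m=(d>0)&(abs(p[...,1])<.06)&(p[...,2]>-.075)&(p[...,2]<-.022)
q=p[m];print(len(q),np.percentile(q,[1,50,99],axis=0).round(4))
for z in np.arange(-.07,-.02,.005):
    t=q[abs(q[:,2]-z)<.0025]
    if len(t): print(z.round(3),len(t),t.min(0).round(3),t.max(0).round(3))
```

```text
TCP proj (np.float64(316.6), np.float64(240.0)) tips at z=0 (np.float64(353.6), np.float64(240.0)) (np.float64(279.6), np.float64(240.0)) front edge (np.float64(354.2), np.float64(220.9)) (np.float64(355.5), np.float64(225.7)) (np.float64(358.2), np.float64(235.7)) (np.float64(363.2), np.float64(254.2))
255 [(246, np.float32(0.202)), (250, np.float32(0.201)), (254, np.float32(0.203)), (258, np.float32(0.148)), (262, np.float32(0.146)), (266, np.float32(0.141)), (270, np.float32(0.139)), (274, np.float32(0.136)), (278, np.float32(0.133)), (282, np.float32(0.13)), (286, np.float32(0.126)), (290, np.float32(0.125)), (294, np.float32(0.123)), (298, np.float32(0.122))]
259 [(246, np.float32(0.203)), (250, np.float32(0.203)), (254, np.float32(0.204)), (258, np.float32(0.148)), (262, np.float32(0.145)), (266, np.float32(0.143)), (270, np.float32(0.139)), (274, np.float32(0.135)), (278, np.float32(0.132)), (282, np.float32(0.131)), (286, np.float32(0.128)), (290, np.float32(0.127)), (294, np.float32(0.122)), (298, np.float32(0.123))]
263 [(246, np.float32(0.177)), (250, np.float32(0.176)), (
[... 883 characters left out ...]
.155)), (278, np.float32(0.155)), (282, np.float32(0.155)), (286, np.float32(0.155)), (290, np.float32(0.155)), (294, np.float32(0.155)), (298, np.float32(0.154))]
4408 [[-0.0102 -0.0325 -0.0749]
 [ 0.0075 -0.0192 -0.0611]
 [ 0.0119  0.0336 -0.0396]]
-0.07 655 [-0.011 -0.033 -0.072] [ 0.012  0.034 -0.068]
-0.065 724 [-0.011 -0.033 -0.067] [ 0.012  0.034 -0.063]
-0.06 679 [-0.011 -0.033 -0.062] [ 0.012  0.034 -0.058]
-0.055 585 [-0.012 -0.033 -0.057] [ 0.012  0.034 -0.053]
-0.05 540 [-0.011 -0.033 -0.052] [ 0.012  0.034 -0.048]
-0.045 424 [-0.011 -0.032 -0.047] [ 0.012  0.033 -0.043]
-0.04 177 [-0.011 -0.026 -0.042] [ 0.011  0.027 -0.038]
-0.035 5 [-0.    -0.02  -0.037] [ 0.001  0.021 -0.037]
```

Both cameras agree that the fingertips are about 38 mm behind the reported TCP at this 40 mm opening, so they're hovering at z≈0.043. I'll measure this against opening and use the measured tip from here on. Open first.

```bash
cat >> h.py <<'E'
def tips(c):
    """finger tip extent in tool z, and inner gap, from the wrist depth"""
    d=c['depth'];K=np.array(c['mtx']);T=np.array(c['tool_from_camera']);v,u=np.mgrid[0:400,0:640]
    p=np.stack([(u-K[0,2])/K[0,0]*d,-(v-K[1,2])/K[1,1]*d,-d],-1)@T[:3,:3].T+T[:3,3]
    m=(d>0)&(abs(p[...,1])<.07)&(abs(p[...,0])<.016)&(p[...,2]>-.09)&(p[...,2]<-.01)&(v>240)
    m&=(d<.165);q=p[m];return np.percentile(q[:,2],99.5).round(4), q[q[:,1]<0][:,1].max().round(4), q[q[:,1]>0][:,1].min().round(4)
E
python3 -c "
from h import *
s,c=shot('wrist');print(s['finger_gap'],tips(c))"
python3 -m inch '[[0,0,0,0,0,0,5],[0,0,0,0,0,0,6.2],[0,0,0,0,0,0,6.2],[0,0,0,0,0,0,6.2]]' 30
python3 -c "
from h import *
s,c=shot('wrist');print(s['finger_gap'],tips(c))"
python3 -m inch '[[0,0,0,0,0,0,8.54],[0,0,0,0,0,0,8.54],[0,0,0,0,0,0,8.54],[0,0,0,0,0,0,8.54]]' 30
python3 -c "
from h import *
s,c=shot('wrist');print(s['finger_gap'],tips(c));save(c,'w7.png')"
```

```text
0.039904522560055854 (np.float64(-0.0395), np.float64(-0.019), np.float64(0.0203))
clock: 7.55
tcp_pos: [0.4882, -0.3061, 0.0053]
orientation: [0.0, 0.584, 0.812, 0.0]
wrist_force: [-0.8, -0.3, 0.4]
finger_gap: 0.0621
0.06209990659177594 (np.float64(-0.0426), np.float64(-0.0298), np.float64(0.031))
clock: 8.0
tcp_pos: [0.4883, -0.3061, 0.0053]
orientation: [0.0, 0.584, 0.812, 0.0]
wrist_force: [0.4, 0.4, -0.1]
finger_gap: 0.0857
0.08566832992699522 (np.float64(-0.05), np.float64(-0.0415), np.float64(0.0425))
```

View pics/w7.png

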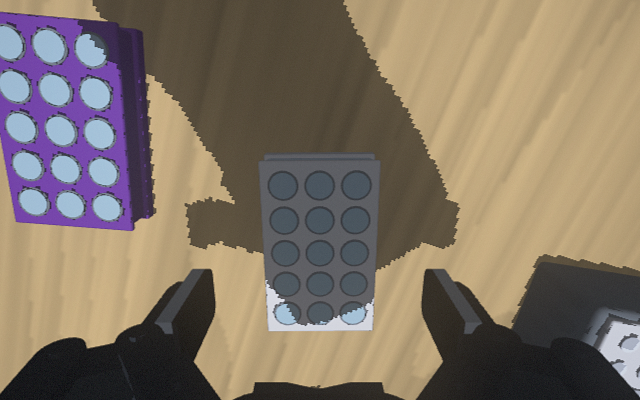

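Tip offset behind the TCP is 50 mm at an 85 mm opening, about 42 at 56–62 and about 40 at 40–44. To get the tips to z≈0.006 at the plate, the TCP must go to about -0.036. Lowering gradually with a force check.

```bash
python3 -m inch '[[0.1,0,1,0,0,0,8.54],[0,0,1,0,0,0,8.54],[0,0,0.5,0,0,0,8.54],[0,0,0,0,0,0,8.54]]' 30
python3 -m inch '[[0,0,0.6,0,0,0,8.54],[0,0,0.5,0,0,0,8.54],[0,0,0.5,0,0,0,8.54],[0,0,0,0,0,0,8.54]]' 30
python3 -c "
from h import *
s,c=shot('wrist');print(s['finger_gap'],s['tcp_pos'],tips(c));save(c,'w8.png')"
```

```text
clock: 8.45
tcp_pos: [0.4869, -0.3042, -0.0214]
orientation: [-0.001, 0.584, 0.812, 0.0]
wrist_force: [-0.0, -0.2, 0.2]
finger_gap: 0.0853
clock: 8.85
tcp_pos: [0.4874, -0.3047, -0.0366]
orientation: [-0.001, 0.584, 0.812, 0.0]
wrist_force: [0.5, 0.6, 0.1]
finger_gap: 0.0857
0.08567487832883498 [ 0.48741848 -0.30465535 -0.03660124] (np.float64(-0.0345), np.float64(-0.0), np.float64(0.0))
```

View pics/w8.png

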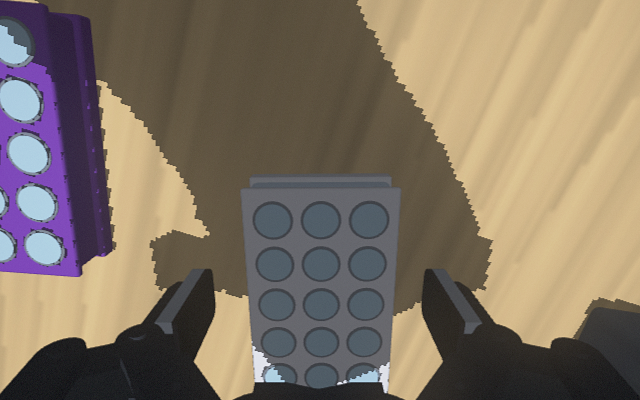

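```bash
python3 -m inch '[[0,0,0,0,0,0,5.8],[0,0,0,0,0,0,5],[0,0,0,0,0,0,5],[0,0,0,0,0,0,4.5],[0,0,0,0,0,0,4.5]]' 30
python3 -m inch '[[0,0,-2,0,0,0,4.5],[0,0,-2,0,0,0,4.5],[0,0,-2,0,0,0,4.5],[0,0,0,0,0,0,4.5]]' 30
python3 -c "
from h import *
s,c=shot('wrist');save(c,'w9.png')
s,c=shot('side');save(c,'side9.png',(280,200,380,330),4)"
```

```text
clock: 9.4
tcp_pos: [0.4883, -0.3054, -0.0353]
orientation: [0.0, 0.584, 0.812, 0.0]
wrist_force: [-0.6, 0.7, 2.8]
finger_gap: 0.0552
clock: 9.8
tcp_pos: [0.4896, -0.3064, 0.0268]
orientation: [0.002, 0.584, 0.812, -0.0]
wrist_force: [1.6, -0.2, -0.6]
finger_gap: 0.0556
```

View pics/w9.png

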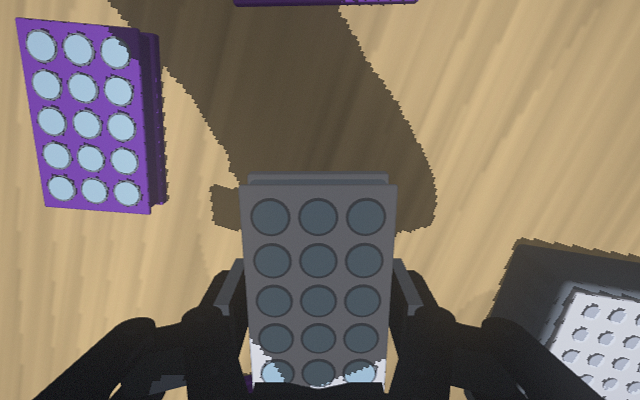

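View pics/side9.png

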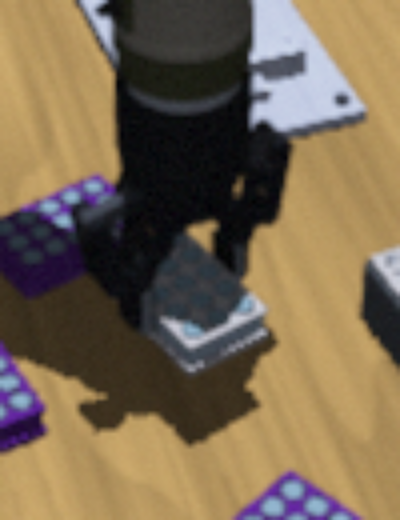

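Held at gap 55.5 mm. The plate is off the bench in both views. Next, its pose in the tool frame.

```bash
cat >> h.py <<'E'
def toolpts(c):
    d=c['depth'];K=np.array(c['mtx']);T=np.array(c['tool_from_camera']);v,u=np.mgrid[0:400,0:640]
    p=np.stack([(u-K[0,2])/K[0,0]*d,-(v-K[1,2])/K[1,1]*d,-d],-1)@T[:3,:3].T+T[:3,3];p[d<=0]=np.nan;return p
E
python3 - <<'E'
from h import *
s,c=shot('wrist');p=toolpts(c)
r=silhouettes(c,'plate_center');r=min(r,key=lambda r:abs(r['location'][0]-318)+abs(r['location'][1]-290));print(r['location'],r['confidence'])
P=p[r['mask']];P=P[~np.isnan(P[:,0])]
print(np.percentile(P,[1,50,99],axis=0).round(4))
zt=np.median(P[:,2]);T=P[abs(P[:,2]-zt)<.004]
A=np.c_[T[:,:2],np.ones(len(T))];k=np.linalg.lstsq(A,T[:,2],rcond=None)[0];print('plane',np.degrees(k[:2]).round(2),k[2])
# side edges per x-bin
L=[];
for x in np.arange(-.01,.044,.004):
    t=T[abs(T[:,0]-x)<.002]
    if len(t): L.append((x,t[:,1].min(),t[:,1].max()));
L=np.array(L);print(L.round(4));print('xmax',np.percentile(T[:,0],99.8),'xmin',T[:,0].min())
for j in(1,2): f=np.polyfit(L[3:,0],L[3:,j],1);print(np.degrees(f[0]),f[1])
E
```

```text
[317.9, 272.0] 0.61
[[-0.0381 -0.0266 -0.06  ]
 [ 0.0126  0.0004 -0.0586]
 [ 0.0463  0.0276 -0.0398]]
plane [0.06 0.03] -0.05863057516156558
[[-0.01   -0.027   0.0282]
 [-0.006  -0.0268  0.0284]
 [-0.002  -0.0273  0.0286]
 [ 0.002  -0.0272  0.0283]
 [ 0.006  -0.0272  0.0283]
 [ 0.01   -0.027   0.0281]
 [ 0.014  -0.0273  0.0282]
 [ 0.018  -0.0272  0.0283]
 [ 0.022  -0.0275  0.0286]
 [ 0.026  -0.0275  0.0282]
 [ 0.03   -0.0276  0.028 ]
 [ 0.034  -0.0273  0.0284]
 [ 0.038  -0.0275  0.028 ]
 [ 0.042  -0.0278  0.0285]]
xmax 0.04639784479469057 xmin -0.042607948300043025
-0.8036933151657614 -0.027059733797947395
0.11586034183268838 0.028219898824585306
```

```bash
python3 -m inch '[[0,0,-3.5,0,0,0,4.5],[0,0,-3.5,0,0,0,4.5],[0,0,0,0,0,0,4.5]]' |grep -E 'tcp|gap'
python3 -c "
from h import *
plan([.5988,.0204,.095],4.2,hand=4.5)"
```

```text
tcp_pos: [0.4901, -0.3069, 0.0978]
finger_gap: 0.0554
from [ 0.4901 -0.3069  0.0978] yaw 18.6 tilt 0.36 q6 31.4 f [ 0.6 -0.8 -0.9]
[[3.4,2.6,0.0,0,0,1.8,4.5],[3.6,2.5,0.1,0,0,1.8,4.5],[3.6,2.3,0.0,0,0,1.8,4.5],[3.6,2.3,0.0,0,0,1.8,4.5],[3.8,2.1,0.1,0,0,1.8,4.5]]
[[3.8,2.1,0.0,0,0,1.8,4.5],[3.9,1.9,0.0,0,0,1.8,4.5],[3.9,1.8,0.1,0,0,1.8,4.5]]
```

```bash
python3 -m inch '[[3.4,2.6,0,0,0,1.8,4.5],[3.6,2.5,0,0,0,1.8,4.5],[3.6,2.3,0,0,0,1.8,4.5],[3.6,2.3,0,0,0,1.8,4.5],[3.8,2.1,0,0,0,1.8,4.5]]' |grep -E 'tcp|gap'
python3 -m inch '[[3.8,2.1,0,0,0,1.8,4.5],[3.9,1.9,0,0,0,1.8,4.5],[3.9,1.8,0,0,0,1.8,4.5],[0,0,0,0,0,0,4.5],[0,0,0,0,0,0,4.5]]' |grep -E 'tcp|gap'
python3 -c "
from h import *
plan([.5988,.0204,.03],4.22,hand=4.5,n=3)
s,c=shot('wrist');save(c,'w10.png')"
```

```text
tcp_pos: [0.5548, -0.0987, 0.0925]
finger_gap: 0.0554
tcp_pos: [0.5962, 0.0235, 0.0924]
finger_gap: 0.0552
from [0.5962 0.0235 0.0924] yaw 4.36 tilt 0.16 q6 80.2 f [ 0.5 -0.8 -0.4]
[[-0.1,0.1,2.1,0,0,0.0,4.5],[-0.1,0.1,2.1,0,0,0.1,4.5],[-0.1,0.0,2.0,0,0,0.0,4.5]]
```

View pics/w10.png

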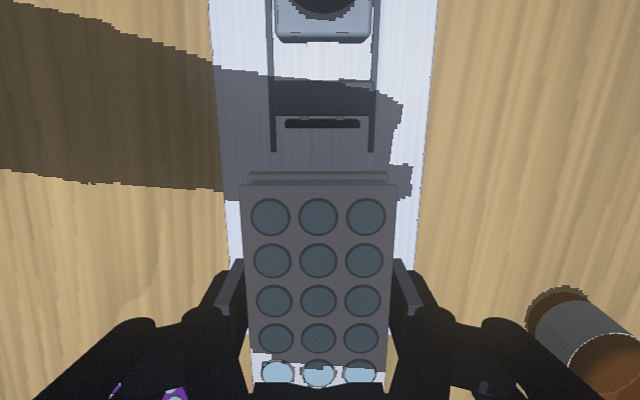

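The plate (240–397, 172–385) is lined up with the jaw pad (285–360, 123). Lower to just above the fence.

```bash
python3 -m inch '[[-0.1,0.1,2.1,0,0,0,4.5],[-0.1,0.1,2.1,0,0,0.1,4.5],[0,0,2,0,0,0,4.5],[0,0,0,0,0,0,4.5],[0,0,0,0,0,0,4.5]]' |grep -E 'tcp|gap'
python3 - <<'E'
from h import *
plan([.5988,.0204,.00],4.22,hand=4.5,n=2)
plan([.5988,.0204,-.022],4.22,hand=4.5,n=3)
s,c=shot('wrist');save(c,'w11.png');w=cloud(c)
# re-measure jaw pad vs stage frame
o=np.array([.5982,.0284]);th=np.radians(4.22);ex=np.array([np.cos(th),np.sin(th)]);ey=np.array([-np.sin(th),np.cos(th)])
q=np.stack([(w[...,:2]-o)@ex,(w[...,:2]-o)@ey,w[...,2]],-1)
m=silhouettes(c,'plate_center')
if m:
    P=q[m[0]['mask']];P=P[~np.isnan(P[:,0])];print('plate',m[0]['location'],np.percentile(P,[1,50,99],axis=0).round(4))
v=q[100:200,280:360].reshape(-1,3);t=v[(v[:,2]>.015)&(v[:,2]<.045)&(v[:,1]>.04)];print('jaw pad',np.percentile(t,[1,50,99],axis=0).round(4))
E
```

```text
tcp_pos: [0.5984, 0.0192, 0.0319]
finger_gap: 0.0554
from [0.5984 0.0192 0.0319] yaw 3.99 tilt 0.1 q6 80.2 f [-0.6  0.7 -0.9]
[[0.1,0.0,1.6,0,0,-0.1,4.5],[0.0,0.0,1.6,0,0,-0.1,4.5]]
from [0.5984 0.0192 0.0319] yaw 3.99 tilt 0.1 q6 80.2 f [-0.6  0.7 -0.9]
[[0.0,0.0,1.8,0,0,-0.1,4.5],[0.1,0.0,1.8,0,0,-0.1,4.5],[0.0,0.0,1.8,0,0,-0.0,4.5]]
plate [317.4, 272.5] [[-0.0271 -0.0474  0.071 ]
 [ 0.0002  0.0036  0.0905]
 [ 0.0274  0.0373  0.092 ]]
jaw pad [[-0.0179  0.0488  0.0197]
 [ 0.0015  0.0572  0.0306]
 [ 0.0204  0.0639  0.0329]]
```

View pics/w11.png

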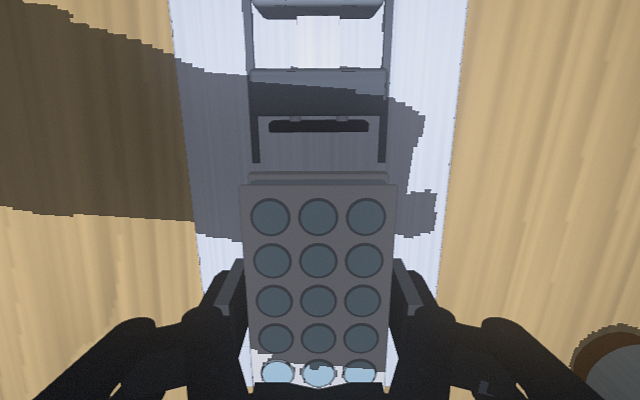

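Plate x is centred to 0.2 mm. The far edge is at y=+0.037, with the jaw pad at 0.049 and the fence at -0.062. Lower it onto the slab.

```bash
python3 -m inch '[[0,0,1.8,0,0,0,4.5],[0,0,1.8,0,0,0,4.5],[0,0,0.9,0,0,0,4.5],[0,0,0.3,0,0,0,4.5],[0,0,0.2,0,0,0,4.5]]' 
python3 -m inch '[[0,0,0.2,0,0,0,4.5],[0,0,0,0,0,0,4.5],[0,0,0,0,0,0,4.5]]' 
python3 -c "
from h import *
plan([.5988,.0204,-.022],4.22,hand=4.5,n=1)"
```

```text
clock: 12.45
tcp_pos: [0.5998, 0.0204, -0.0171]
orientation: [0.0, 0.681, 0.732, 0.0]
wrist_force: [0.5, 0.5, -0.7]
finger_gap: 0.0554
clock: 12.75
tcp_pos: [0.5997, 0.0205, -0.0192]
orientation: [0.0, 0.681, 0.732, 0.0]
wrist_force: [1.3, 0.3, -1.1]
finger_gap: 0.0552
from [ 0.5997  0.0205 -0.0192] yaw 4.1 tilt 0.05 q6 80.2 f [ 1.3  0.3 -1.1]
[[-0.0,-0.1,0.3,0,0,-0.1,4.5]]
```

```bash
python3 -m inch '[[0,0,0.2,0,0,0,4.5],[0,0,0.1,0,0,0,4.5],[0,0,0,0,0,0,4.5]]' 
python3 -m inch '[[0,0,0.1,0,0,0,4.5],[0,0,0.0,0,0,0,4.5]]'
```

```text
clock: 13.05
tcp_pos: [0.5991, 0.0205, -0.0229]
orientation: [-0.0, 0.681, 0.732, -0.0]
wrist_force: [-0.8, -0.8, -0.7]
finger_gap: 0.0555
clock: 13.25
tcp_pos: [0.5993, 0.0205, -0.0233]
orientation: [0.0, 0.681, 0.732, 0.0]
wrist_force: [-1.7, -0.6, 2.5]
finger_gap: 0.0551
```

Contact is felt at the expected height (2.5 N, TCP -0.0233). Release and rise.

```bash
python3 -m inch '[[0,0,0,0,0,0,6],[0,0,0,0,0,0,6.5],[0,0,0,0,0,0,7.5],[0,0,0,0,0,0,8],[0,0,0,0,0,0,8]]' |grep gap
python3 -m inch '[[0,0,-3,0,0,0,8],[0,0,-4,0,0,0,8],[0,0,-4.5,0,0,0,8],[-4,0,-4.5,0,0,0,8],[-4,0,-4.5,0,0,0,8]]'|grep tcp
python3 -m inch '[[-4,0,-2,0,0,0,8],[0,0,0,0,0,0,8],[0,0,0,0,0,0,8]]'|grep tcp
cat >> h.py <<'E'
o=np.array([.5982,.0284]);th=np.radians(4.22);ex=np.array([np.cos(th),np.sin(th)]);ey=np.array([-np.sin(th),np.cos(th)])
def stg(w): return np.stack([(w[...,:2]-o)@ex,(w[...,:2]-o)@ey,w[...,2]],-1)
def plate(c):
    q=stg(cloud(c))
    for r in silhouettes(c,'plate_center'):
        P=q[r['mask']];P=P[~np.isnan(P[:,0])];P=P[(P[:,2]>.03)&(P[:,2]<.042)]
        if len(P)<200 or abs(np.median(P[:,0]))>.04: continue
        (cx,cy),(a,b),an=cv2.minAreaRect((P[:,:2]*1000).astype(np.float32))
        print('plate',r['location'],'c',round(cx,1),round(cy,1),'size',round(a,1),round(b,1),'ang',round(an,2),'ztop',np.median(P[:,2]).round(4))
E
python3 - <<'E'
from h import *
s,c=shot('wrist');save(c,'w12.png');plate(c)
q=stg(cloud(c));v=q.reshape(-1,3)
t=v[(v[:,2]>.026)&(v[:,2]<.045)&(v[:,1]>.035)&(v[:,1]<.085)&(abs(v[:,0])<.03)];print('jaw',np.percentile(t[abs(t[:,0])<.02],[1,50,99],axis=0).round(4))
t=v[(v[:,2]>.026)&(v[:,2]<.045)&(v[:,1]<-.055)&(v[:,1]>-.09)&(abs(v[:,0])<.045)];print('fence',np.percentile(t,[1,50,99],axis=0).round(4))
E
```

```text
finger_gap: 0.0797
tcp_pos: [0.604, -0.0456, 0.1681]
tcp_pos: [0.6071, -0.0866, 0.1863]
plate [316.4, 52.4] c 0.8 -10.6 size 85.1 56.0 ang 89.98 ztop 0.0354Traceback (most recent call last):
  File "<stdin>", line 4, in <module>
    return _quantile_unchecked(
        a, q, axis, out, overwrite_input, method, keepdims, weights)
    return _ureduce(a,
                    func=_quantile_ureduce_func,
    ...<5 lines>...
                    overwrite_input=overwrite_input,
                    method=method)
    r = func(a, **kwargs)
    result = _quantile(arr,
                       quantiles=q,
    ...<2 lines>...
                       out=out,
                       weights=wgt)
    slices_having_nans = np.isnan(arr[-1, ...])
                                  ~~~^^^^^^^^^
IndexError: index -1 is out of bounds for axis 0 with size 0
```

View pics/w12.png

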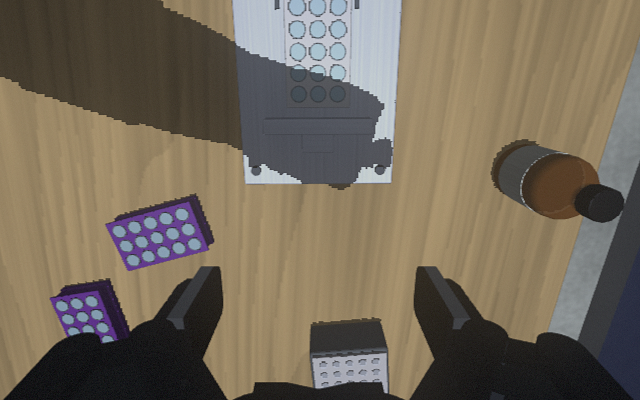

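The plate lies flat (top z 0.0354), square (0°), x=+0.8 mm, y≈-7 mm, not touching fence or jaw. Next is the knob at world (0.5886, 0.158). I need q6 well negative first, to leave clockwise (+rz) travel.

```bash
python3 -c "
from h import *
plan([.5886,.158,.16],130,hand=8.0,n=15)"
```

```text
from [ 0.6061 -0.0849  0.1849] yaw 4.12 tilt 0.13 q6 70.4 f [0.8 0.3 0.1]
[[1.6,0.0,0.2,0,0,-8.4,8.0],[1.6,0.2,0.1,0,0,-8.4,8.0],[1.6,0.5,0.2,0,0,-8.4,8.0],[1.4,0.7,0.2,0,0,-8.4,8.0],[1.4,0.9,0.1,0,0,-8.4,8.0]]
[[1.2,1.1,0.2,0,0,-8.4,8.0],[1.0,1.2,0.2,0,0,-8.3,8.0],[0.9,1.4,0.1,0,0,-8.4,8.0],[0.6,1.5,0.2,0,0,-8.4,8.0],[0.4,1.6,0.2,0,0,-8.4,8.0]]
[[0.2,1.6,0.1,0,0,-8.4,8.0],[-0.1,1.6,0.2,0,0,-8.4,8.0],[-0.3,1.6,0.2,0,0,-8.4,8.0],[-0.5,1.6,0.1,0,0,-8.4,8.0],[-0.8,1.4,0.2,0,0,-8.4,8.0]]
```

```bash
python3 -m inch '[[1.6,0,0.2,0,0,-8.4,8.5],[1.6,0.2,0.1,0,0,-8.4,8.5],[1.6,0.5,0.2,0,0,-8.4,8.5],[1.4,0.7,0.2,0,0,-8.4,8.5],[1.4,0.9,0.1,0,0,-8.4,8.5]]' |grep tcp
python3 -m inch '[[1.2,1.1,0.2,0,0,-8.4,8.5],[1,1.2,0.2,0,0,-8.4,8.5],[0.9,1.4,0.1,0,0,-8.4,8.5],[0.6,1.5,0.2,0,0,-8.4,8.5],[0.4,1.6,0.2,0,0,-8.4,8.5]]'|grep tcp
python3 -m inch '[[0.2,1.6,0.1,0,0,-8.4,8.5],[-0.1,1.6,0.2,0,0,-8.4,8.5],[-0.3,1.6,0.2,0,0,-8.4,8.5],[-0.5,1.6,0.1,0,0,-8.4,8.5],[-0.8,1.4,0.2,0,0,-8.4,8.5]]'|grep tcp
python3 -m inch '[[0,0,0,0,0,0,8.5],[0,0,0,0,0,0,8.5],[0,0,0,0,0,0,8.5]]'
python3 - <<'E'
from h import *
plan([.5886,.158,.10],130,hand=8.5,n=3)
s,c=shot('wrist');save(c,'w13.png');p=toolpts(c)
d=c['depth'];m=(np.abs(p[...,0])<.05)&(np.abs(p[...,1])<.035)&(p[...,2]<.16-.062)&(p[...,2]>.03)
k=p[m];A=np.c_[2*k,np.ones(len(k))];x=np.linalg.lstsq(A,(k**2).sum(1),rcond=None)[0]
print(len(k),'ball in tool',x[:3].round(4),'r',np.sqrt(x[3]+(x[:3]**2).sum()).round(4))
s,c=shot('side');save(c,'side13.png',(260,120,420,260),4)
E
```

```text
tcp_pos: [0.5997, -0.0024, 0.1763]
tcp_pos: [0.5937, 0.0785, 0.1675]
tcp_pos: [0.5876, 0.1595, 0.1596]
clock: 16.45
tcp_pos: [0.5889, 0.1573, 0.1606]
orientation: [-0.001, -0.342, 0.94, 0.0]
wrist_force: [-0.6, 0.8, -1.0]
finger_gap: 0.0851
from [0.5889 0.1573 0.1606] yaw 130.0 tilt 0.06 q6 -32.6 f [-0.6  0.8 -1. ]
[[-0.0,0.0,2.0,0,0,0.0,8.5],[-0.0,0.1,2.0,0,0,0.0,8.5],[-0.0,-0.0,2.1,0,0,0.0,8.5]]
2663 ball in tool [-0.0004 -0.0001  0.0791] r 0.0216
```

View pics/w13.png

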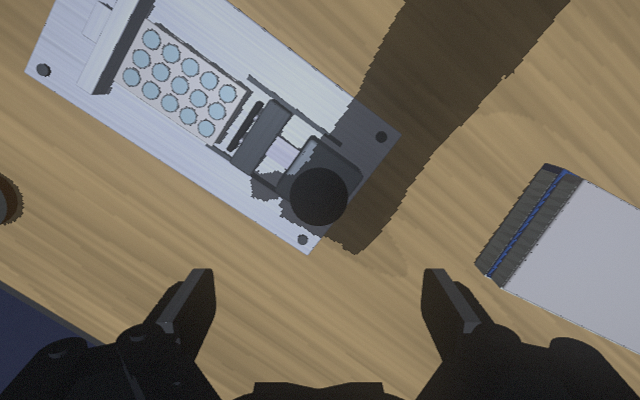

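View pics/side13.png

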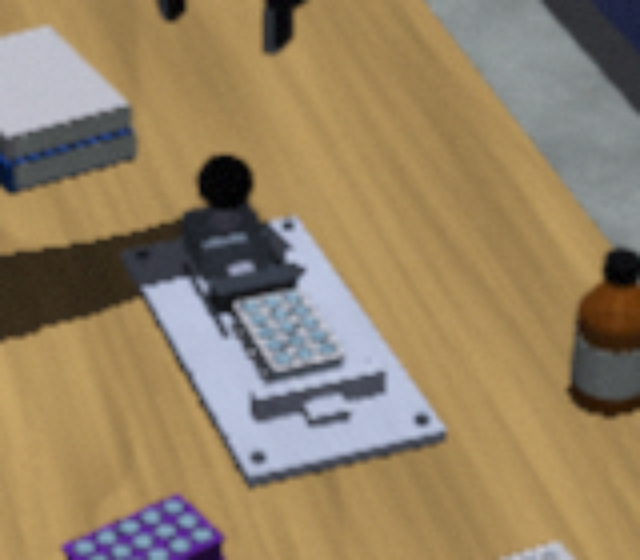

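The ball is centred under the tool (offsets -0.4 and -0.1 mm). The plate shows at (185,80), the fence at (120,45), and the jaw pad edge at (240,125). I'll measure gaps to predict the turn.

```bash
cat >> h.py <<'E'
def gaps(c,pl=True):
    q=stg(cloud(c));v=q.reshape(-1,3);v=v[~np.isnan(v[:,0])]
    def st(n,lo,hi,x,zl,zh):
        t=v[(v[:,1]>lo)&(v[:,1]<hi)&(abs(v[:,0])<x)&(v[:,2]>zl)&(v[:,2]<zh)]
        if len(t): print(n,len(t),'y',np.percentile(t[:,1],[.5,5,50,95,99.5]).round(4),'x',np.percentile(t[:,0],[1,99]).round(4),'z',np.percentile(t[:,2],[50]).round(4))
    st('fence',-.09,-.0545,.045,.03,.042); st('plate+',-.058,.05,.02,.0335,.042); st('pad',.015,.056,.02,.026,.0332); st('carriage',.025,.1,.033,.0295,.045)
E
python3 - <<'E'
from h import *
s,c=shot('wrist');gaps(c);plate(c);q=stg(cloud(c))
v=q.reshape(-1,3);v=v[~np.isnan(v[:,0])]
for y in np.arange(-.076,.096,.002):
    t=v[(abs(v[:,1]-y)<.001)&(abs(v[:,0])<.022)&(v[:,2]<.06)]
    if len(t): print(round(y,3),len(t),np.percentile(t[:,2],[5,50,95]).round(3),end=' | ')
E
```

```text
fence 1978 y [-0.0776 -0.0764 -0.0695 -0.0636 -0.0631] x [-0.0315  0.0442] z [0.033]
plate+ 5904 y [-0.0529 -0.049  -0.0094  0.0334  0.0379] x [-0.0196  0.0196] z [0.0354]
pad 298 y [0.038  0.0483 0.0508 0.053  0.0534] x [-0.0195  0.0194] z [0.0295]
carriage 3263 y [0.0252 0.0269 0.0598 0.0761 0.0778] x [-0.0312  0.0315] z [0.032]
plate [183.8, 80.1] c 1.3 -7.8 size 92.3 56.1 ang 89.94 ztop 0.0353
-0.076 150 [0.032 0.033 0.034] | -0.074 154 [0.032 0.033 0.034] | -0.072 169 [0.032 0.033 0.034] | -0.07 154 [0.032 0.033 0.034] | -0.068 160 [0.032 0.033 0.034] | -0.066 151 [0.032 0.033 0.034] | -0.064 809 [0.013 0.024 0.033] | -0.062 11 [0.017 0.021 0.028] | -0.054 32 [0.033 0.035 0.035] | -0.052 152 [0.034 0.035 0.036] | -0.05 150 [0.034 0.035 0.036] | -0.048 144 [0.034 0.035 0.037] | -0.046 146 [0.034 0.035 0.037] | -0.044 150 [0.034 0.036 0.037] | -0.042 158 [0.034 0.036 0.037] | -0.04 161 [0.034 0.035 0.037] | -0.038 149 [0.034 0.036 0.037] | -0.036 160 [0.034 0.035 0.036] | -0.034 156 [0.034 0.035 0.036] | -0.032 140 [0.034 0.035 0.036] | -0.03 144 [0.034 0.035 0.037] | -0.028 149 [
[... 1269 characters left out ...]
| 0.052 161 [0.011 0.029 0.031] | 0.054 132 [0.01  0.021 0.029] | 0.056 65 [0.025 0.03  0.032] | 0.058 118 [0.03  0.031 0.032] | 0.06 122 [0.031 0.032 0.033] | 0.062 124 [0.03  0.032 0.033] | 0.064 123 [0.03  0.032 0.033] | 0.066 119 [0.031 0.032 0.033] | 0.068 119 [0.031 0.032 0.033] | 0.07 123 [0.031 0.032 0.033] | 0.072 120 [0.03  0.032 0.033] | 0.074 121 [0.031 0.032 0.033] | 0.076 120 [0.031 0.032 0.033] | 0.078 128 [0.011 0.028 0.032] | 0.08 109 [0.01  0.016 0.024] | 0.082 109 [0.01  0.013 0.024] | 0.084 108 [0.01  0.015 0.024] | 0.086 107 [0.01  0.021 0.024] | 0.088 105 [0.01  0.013 0.024] | 0.09 107 [0.01  0.017 0.024] | 0.092 107 [0.01  0.015 0.024] | 0.094 102 [0.011 0.019 0.024] |
```

Gap fence–pad ≈ 111 mm − 92 ≈ 19 mm, so about 1.9 rad (109°) to contact, then about 9° more for 8 N. I'll descend to TCP z≈0.022 (tips ≈0.062) and grip with 23 N.

```bash
python3 -m inch '[[0,0,3,0,0,0,8.5],[0,0,3,0,0,0,8.5],[0,0,3,0,0,0,8.5],[0,0,0,0,0,0,8.5],[0,0,0,0,0,0,8.5]]'
python3 -c "
from h import *
plan([.5886,.158,.022],130,hand=8.5,n=3)
s,c=shot('side');save(c,'side14.png',(260,90,420,230),4)"
```

```text
clock: 17.15
tcp_pos: [0.5892, 0.157, 0.0712]
orientation: [-0.0, -0.342, 0.94, 0.0]
wrist_force: [-0.5, 0.1, 0.3]
finger_gap: 0.0852
from [0.5892 0.157  0.0712] yaw 130.05 tilt 0.06 q6 -32.7 f [-0.5  0.1  0.3]
[[-0.0,0.0,1.6,0,0,0.0,8.5],[-0.0,0.1,1.7,0,0,0.0,8.5],[-0.0,0.0,1.6,0,0,0.0,8.5]]
```

View pics/side14.png

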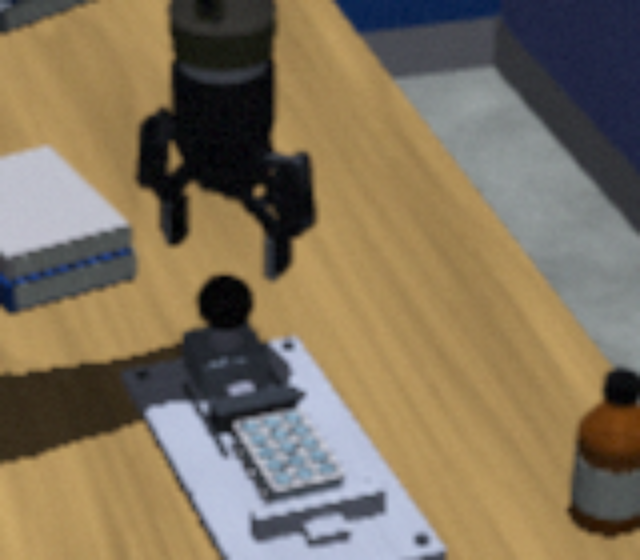

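```bash
python3 -m inch '[[0,0.1,1.6,0,0,0,8.5],[0,0,1.6,0,0,0,8.5],[0,0,1.1,0,0,0,8.5],[0,0,0.6,0,0,0,8.5],[0,0,0,0,0,0,8.5]]'
python3 - <<'E'
from h import *
s,c=shot('wrist');save(c,'w15.png');print(s['tcp_pos'],s['ft_torque'],s['wrist_force'])
E
```

```text
clock: 17.7
tcp_pos: [0.5888, 0.1581, 0.0221]
orientation: [-0.0, -0.343, 0.939, 0.0]
wrist_force: [0.3, 0.1, 0.5]
finger_gap: 0.0851
[0.58881918 0.15809294 0.02209209] [0.00237963 0.01695987 0.00569526] [0.3130848  0.08128131 0.50442163]
```

View pics/w15.png

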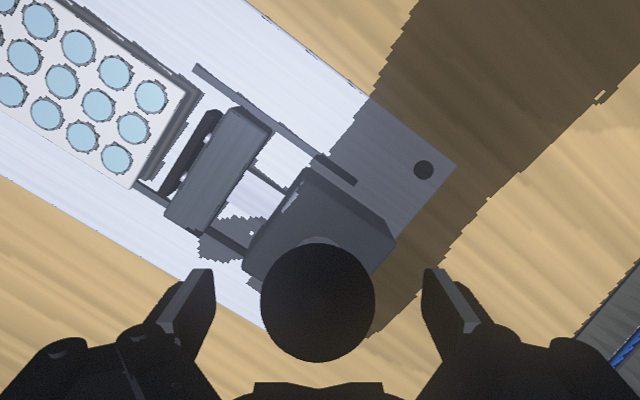

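The ball (317,302) is centred between the pads. Close at 23 N.

```bash
python3 -m inch '[[0,0,0,0,0,0,5],[0,0,0,0,0,0,4.5],[0,0,0,0,0,0,4],[0,0,0,0,0,0,3.8],[0,0,0,0,0,0,3.8]]' 23
python3 - <<'E'
from h import *
s,c=shot('wrist');save(c,'w16.png');print(s['tcp_pos'],s['ft_torque'],s['wrist_force'],s['finger_gap'],tips(c))
s,c=shot('side');save(c,'side16.png',(260,90,420,230),4)
E
```

```text
clock: 18.25
tcp_pos: [0.5894, 0.158, 0.0228]
orientation: [0.001, -0.343, 0.939, -0.0]
wrist_force: [-0.5, -1.6, 5.1]
finger_gap: 0.0429
[0.58938001 0.1580468  0.02280476] [-0.15111682  0.12431738  0.00932924] [-0.51009907 -1.6429501   5.09356491] 0.04291056124087937 (np.float64(-0.0429), np.float64(-0.0001), np.float64(0.0002))
```

View pics/side16.png

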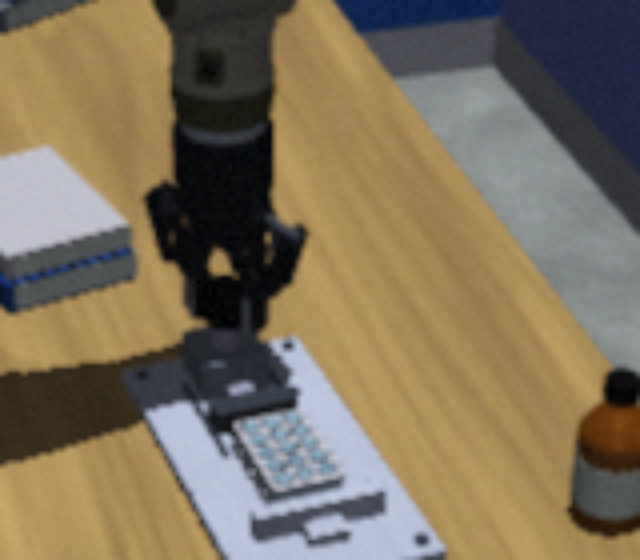

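Gripped (gap 42.9). Start turning clockwise and check that the jaw follows.

```bash
cat > st.py <<'E'
from h import *
s=get_state();print('t',s['clock'],'yaw',ang(q2R(s['orientation'])).round(2),'Tz',s['ft_torque'].round(3),'F',s['wrist_force'].round(1),'gap',round(s['finger_gap'],4),'q6',np.degrees(s['joint_pos'][5]).round(2),'tau6',s['tau'][5].round(3),'tcp',s['tcp_pos'].round(4))
E
python3 -m inch '[[0,0,0,0,0,4,3.8],[0,0,0,0,0,4,3.8],[0,0,0,0,0,4,3.8]]' >/dev/null; python3 st.py
python3 -m inch '[[0,0,0,0,0,4,3.8],[0,0,0,0,0,4,3.8],[0,0,0,0,0,4,3.8]]'>/dev/null; python3 st.py
python3 - <<'E'
from h import *
s,c=shot('wrist');save(c,'w17.png');gaps(c)
E
```

```text
t 18.65 yaw 117.93 Tz [-0.308  0.015  0.017] F [ 0.8 -2.4  4.9] gap 0.0425 q6 -20.45 tau6 -0.642 tcp [0.5895 0.1579 0.0228]
t 18.95 yaw 105.92 Tz [-0.415 -0.026  0.085] F [-0.1 -3.3  5.4] gap 0.0427 q6 -8.45 tau6 -0.64 tcp [0.5896 0.1577 0.0228]
plate+ 10563 y [-0.026  -0.0229  0.006   0.0355  0.0383] x [-0.0197  0.0195] z [0.0353]
pad 1632 y [0.0363 0.0367 0.0479 0.0553 0.0559] x [-0.0196  0.0196] z [0.0297]
carriage 8854 y [0.0252 0.027  0.0559 0.0724 0.0739] x [-0.0317  0.0312] z [0.0319]
```

View pics/w17.png

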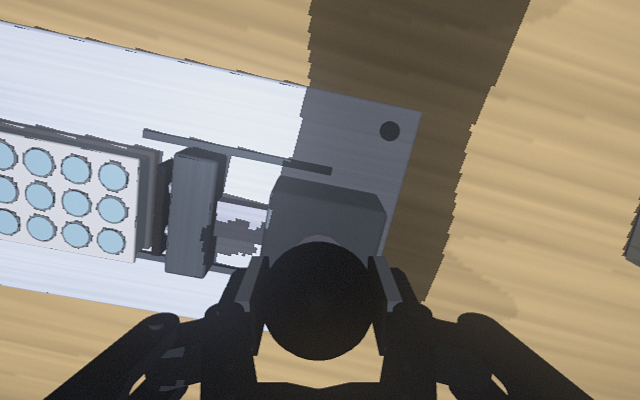

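The carriage moved 3.9 mm for 24° (4.2 expected), so there's no slip. Continue, logging torque.

```bash
python3 -m inch '[[0,0,0,0,0,4,3.8],[0,0,0,0,0,4,3.8],[0,0,0,0,0,4,3.8]]' >/dev/null; python3 st.py
python3 -m inch '[[0,0,0,0,0,4,3.8],[0,0,0,0,0,4,3.8],[0,0,0,0,0,4,3.8]]'>/dev/null; python3 st.py
python3 -m inch '[[0,0,0,0,0,4,3.8],[0,0,0,0,0,4,3.8],[0,0,0,0,0,4,3.8]]' >/dev/null; python3 st.py
python3 -m inch '[[0,0,0,0,0,4,3.8],[0,0,0,0,0,4,3.8],[0,0,0,0,0,4,3.8]]'>/dev/null; python3 st.py
python3 - <<'E'
from h import *
s,c=shot('wrist');save(c,'w18.png');gaps(c)
s,c=shot('side');save(c,'side18.png',(290,150,390,240),6)
E
```

```text
t 19.3 yaw 93.91 Tz [-0.587  0.064  0.09 ] F [ 0.5 -4.4  5.3] gap 0.0428 q6 3.55 tau6 -0.64 tcp [0.5897 0.1574 0.0228]
t 19.6 yaw 81.9 Tz [-0.728 -0.009  0.044] F [-0.2 -2.9  6. ] gap 0.0426 q6 15.55 tau6 -0.639 tcp [0.5896 0.1572 0.0228]
t 19.9 yaw 69.9 Tz [-0.893  0.049  0.097] F [ 0.3 -4.8  5.1] gap 0.0428 q6 27.55 tau6 -0.633 tcp [0.5896 0.157  0.0228]
t 20.2 yaw 57.89 Tz [-0.987  0.053  0.019] F [-0.1 -5.4  6.5] gap 0.0427 q6 39.55 tau6 -0.633 tcp [0.5895 0.1568 0.0228]
fence 900 y [-0.0774 -0.0753 -0.0661 -0.0626 -0.0548] x [-0.0445 -0.0174] z [0.0327]
plate+ 226 y [-0.056  -0.0533 -0.0298 -0.0008  0.0015] x [-0.02  0.01] z [0.0353]
pad 780 y [0.0339 0.0369 0.0481 0.0553 0.0559] x [-0.0199 -0.003 ] z [0.0312]
carriage 2245 y [0.0257 0.0316 0.0536 0.0649 0.0659] x [-0.0324 -0.0037] z [0.0315]
```

View pics/side18.png

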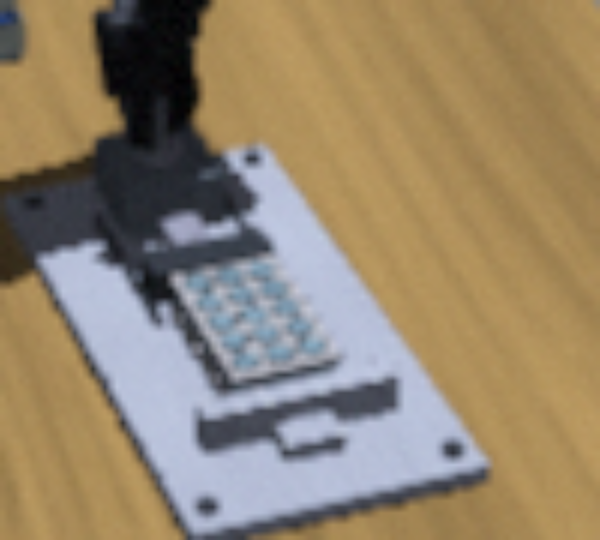

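Turned 72°, jaw 12 mm in, plate being pushed toward the fence. A side force of about 5 N has built up, so I'll relieve it with a 1 mm shift and continue.

```bash
python3 -m inch '[[-0.1,-0.1,0,0,0,3,3.8],[0,0,0,0,0,3,3.8],[0,0,0,0,0,3,3.8]]' >/dev/null; python3 st.py
python3 -m inch '[[0,0,0,0,0,3,3.8],[0,0,0,0,0,3,3.8],[0,0,0,0,0,3,3.8]]'>/dev/null; python3 st.py
python3 - <<'E'
from h import *
for i in range(2):
    s,c=shot('side')
save(c,'side19.png',(290,150,390,240),6)
s,c=shot('wrist');save(c,'w19.png')
E
python3 st.py
```

```text
t 20.6 yaw 48.98 Tz [-0.254  0.25   0.097] F [-0.7  0.2  6.1] gap 0.0427 q6 48.37 tau6 -0.456 tcp [0.5893 0.1567 0.0227]
t 20.9 yaw 39.98 Tz [-0.322  0.332  0.11 ] F [-1.9 -1.4  6.9] gap 0.0427 q6 57.37 tau6 -0.455 tcp [0.5892 0.1566 0.0227]
t 21.05 yaw 40.07 Tz [-0.273  0.348 -0.029] F [-1.8 -0.9  5.9] gap 0.0428 q6 57.28 tau6 0.0 tcp [0.5892 0.1566 0.0228]
```

View pics/side19.png

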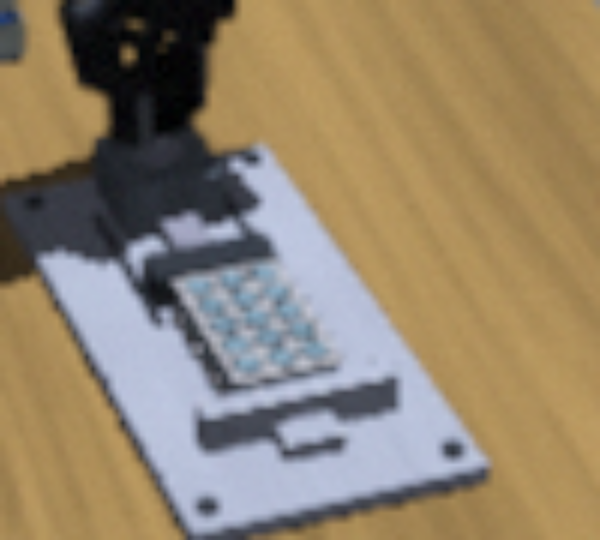

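View pics/w19.png

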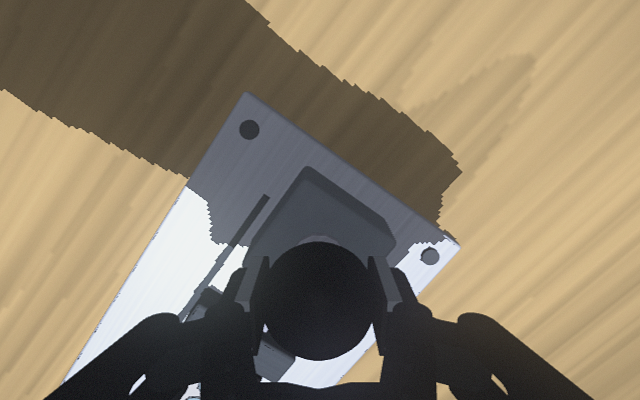

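```bash
cat >> h.py <<'E'
def side():
    s,c=shot('side');q=stg(cloud(c));v=q.reshape(-1,3);v=v[~np.isnan(v[:,0])]
    t=v[(abs(v[:,0])<.026)&(v[:,1]>-.075)&(v[:,1]<.1)&(v[:,2]>.0)&(v[:,2]<.05)]
    out=[]
    for y in np.arange(-.08,.09,.003):
        k=t[abs(t[:,1]-y)<.0015]
        if len(k): out.append((round(y*1000),np.median(k[:,2]).round(3)))
    print(*out)
    return c
E
python3 - <<'E'
from h import *
c=side();plate(c)
s,c=shot('top');q=stg(cloud(c));plate(c);save(c,'top20.png',(240,160,360,230),6)
E
python3 st.py
```

```text
(-74, np.float64(0.031)) (-71, np.float64(0.034)) (-68, np.float64(0.033)) (-65, np.float64(0.032)) (-62, np.float64(0.035)) (-59, np.float64(0.033)) (-56, np.float64(0.034)) (-53, np.float64(0.036)) (-50, np.float64(0.036)) (-47, np.float64(0.035)) (-44, np.float64(0.036)) (-41, np.float64(0.035)) (-38, np.float64(0.035)) (-35, np.float64(0.036)) (-32, np.float64(0.036)) (-29, np.float64(0.035)) (-26, np.float64(0.036)) (-23, np.float64(0.034)) (-20, np.float64(0.036)) (-17, np.float64(0.036)) (-14, np.float64(0.035)) (-11, np.float64(0.035)) (-8, np.float64(0.036)) (-5, np.float64(0.035)) (-2, np.float64(0.035)) (1, np.float64(0.037)) (4, np.float64(0.034)) (7, np.float64(0.036)) (10, np.float64(0.035)) (13, np.float64(0.035)) (16, np.float64(0.036)) (19, np.float64(0.035)) (22, np.float64(0.035)) (25, np.float64(0.035)) (28, np.float64(0.033)) (31, np.float64(0.034)) (34, np.float64(0.023)) (37, np.float64(0.032)) (40, np.float64(0.032)) (43, np.float64(0.032)) (46, np.float64(0.032)) (49, np.float64(0.031)) (52, np.float64(0.031)) (55, np.float64(0.032)) (58, np.float64(0.031)) (61, np.float64(0.029)) (67, np.float64(0.028)) (70, np.float64(0.026)) (73, np.float64(0.022)) (76, np.float64(0.023)) (79, np.float64(0.024)) (82, np.float64(0.024)) (85, np.float64(0.022)) (88, np.float64(0.015))
plate [332.1, 207.2] c 0.5 -15.6 size 55.6 100.4 ang 0.53 ztop 0.0356
plate [310.5, 197.9] c -0.2 -14.6 size 55.6 88.8 ang 0.53 ztop 0.035
t 21.25 yaw 40.08 Tz [-0.297  0.356 -0.058] F [-1.4 -1.4  6.7] gap 0.0426 q6 57.27 tau6 -0.075 tcp [0.5892 0.1566 0.0228]
```

View pics/top20.png

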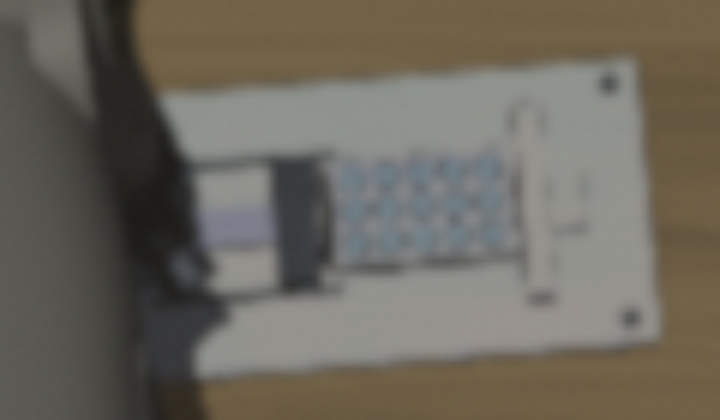

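The plate's fence end is near y≈-0.060, a few mm short of the fence. From here in slow 2° rows, with torque read at each.

```bash
cat > t.py <<'E'
from h import *
s=get_state();print(round(s['clock'],2),ang(q2R(s['orientation'])).round(2),'Tz',s['ft_torque'][2].round(3),'F',s['wrist_force'].round(1),'tau6',s['tau'][5].round(3),'gap',round(s['finger_gap'],4))
E
R='python3 t.py'
for i in 1; do
python3 -m inch '[[0,0,0,0,0,2,3.8]]' >/dev/null; $R
python3 -m inch '[[0,0,0,0,0,2,3.8]]' >/dev/null; $R
python3 -m inch '[[0,0,0,0,0,2,3.8]]' >/dev/null; $R
python3 -m inch '[[0,0,0,0,0,2,3.8]]' >/dev/null; $R
python3 -m inch '[[0,0,0,0,0,2,3.8]]' >/dev/null; $R
python3 -m inch '[[0,0,0,0,0,2,3.8]]' >/dev/null; $R
done
```

```text
21.35 38.06 Tz 0.099 F [-2.2 -1.2  6.8] tau6 -0.467 gap 0.0426
21.45 36.02 Tz 0.108 F [-2.1 -1.   6.1] tau6 -0.284 gap 0.043
21.55 34.02 Tz 0.066 F [-2.  -1.5  6.3] tau6 -0.274 gap 0.0429
21.65 32.02 Tz 0.101 F [-2.7 -1.8  6.7] tau6 -0.274 gap 0.0424
21.75 30.02 Tz 0.043 F [-1.6 -2.1  6.6] tau6 -0.274 gap 0.0428
21.85 28.01 Tz 0.094 F [-2.2 -1.9  6.8] tau6 -0.273 gap 0.0426
```

tau6 is very clean at constant speed (-0.274 baseline), so it makes a good detector of change. Continue.

```bash
R='python3 t.py'
python3 -m inch '[[0,0,0,0,0,2,3.8]]' >/dev/null; $R
python3 -m inch '[[0,0,0,0,0,2,3.8]]' >/dev/null; $R
python3 -m inch '[[0,0,0,0,0,2,3.8]]' >/dev/null; $R
python3 -m inch '[[0,0,0,0,0,2,3.8]]' >/dev/null; $R
python3 - <<'E'
from h import *
c=side();save(c,'side21.png',(290,150,390,240),6);plate(c)
E
```

```text
21.95 26.02 Tz 0.099 F [-3.  -1.9  6. ] tau6 -0.273 gap 0.0427
22.05 24.02 Tz 0.115 F [-2.  -1.6  6.7] tau6 -0.273 gap 0.0428
22.15 22.01 Tz 0.098 F [-2.1 -1.7  7.4] tau6 -0.273 gap 0.0431
22.25 20.02 Tz 0.098 F [-2.8 -1.7  7.2] tau6 -0.273 gap 0.0426
(-74, np.float64(0.033)) (-71, np.float64(0.034)) (-68, np.float64(0.034)) (-65, np.float64(0.034)) (-62, np.float64(0.035)) (-59, np.float64(0.036)) (-56, np.float64(0.037)) (-53, np.float64(0.035)) (-50, np.float64(0.036)) (-47, np.float64(0.036)) (-44, np.float64(0.035)) (-41, np.float64(0.034)) (-38, np.float64(0.036)) (-35, np.float64(0.035)) (-32, np.float64(0.036)) (-29, np.float64(0.036)) (-26, np.float64(0.036)) (-23, np.float64(0.035)) (-20, np.float64(0.036)) (-17, np.float64(0.035)) (-14, np.float64(0.035)) (-11, np.float64(0.035)) (-8, np.float64(0.036)) (-5, np.float64(0.035)) (-2, np.float64(0.035)) (1, np.float64(0.037)) (4, np.float64(0.034)) (7, np.float64(0.037)) (10, np.float64(0.036)) (13, np.float64(0.036)) (16, np.float64(0.036)) (19, np.float64(0.035)) (22, np.float64(0.033)) (25, np.float64(0.035)) (28, np.float64(0.033)) (31, np.float64(0.028)) (34, np.float64(0.032)) (37, np.float64(0.031)) (40, np.float64(0.032)) (43, np.float64(0.032)) (46, np.float64(0.032)) (49, np.float64(0.032)) (52, np.float64(0.032)) (55, np.float64(0.031)) (58, np.float64(0.029)) (64, np.float64(0.027)) (67, np.float64(0.025)) (73, np.float64(0.023)) (76, np.float64(0.021)) (79, np.float64(0.023)) (82, np.float64(0.017)) (85, np.float64(0.022)) (88, np.float64(0.012))
plate [331.4, 206.4] c -1.0 -18.6 size 106.9 64.5 ang 86.82 ztop 0.0356
```

View pics/side21.png

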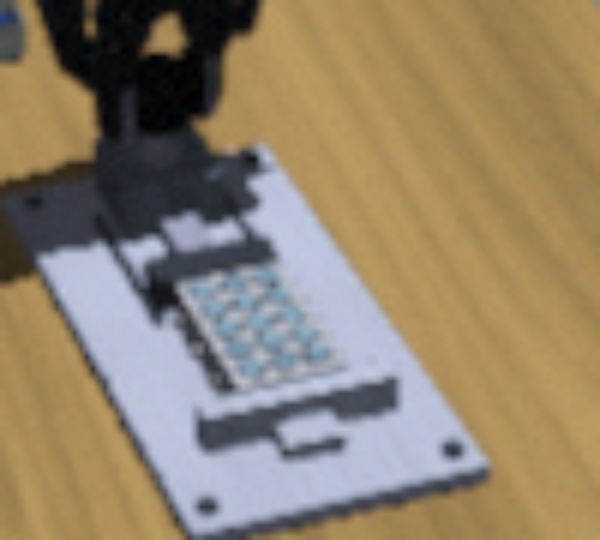

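Turned 110°. Tz is still about 0.1, against a free-turning mean of 0.082. Going on in 1° rows.

```bash
R='python3 t.py'
python3 -m inch '[[0,0,0,0,0,1,3.8]]' >/dev/null; $R
python3 -m inch '[[0,0,0,0,0,1,3.8]]' >/dev/null; $R
python3 -m inch '[[0,0,0,0,0,1,3.8]]' >/dev/null; $R
python3 -m inch '[[0,0,0,0,0,1,3.8]]' >/dev/null; $R
python3 -m inch '[[0,0,0,0,0,1,3.8]]' >/dev/null; $R
python3 -m inch '[[0,0,0,0,0,1,3.8]]' >/dev/null; $R
```

```text
22.45 19.07 Tz 0.068 F [-2.9 -1.5  6.8] tau6 -0.174 gap 0.0425
22.55 18.06 Tz 0.069 F [-3.1 -1.6  6.7] tau6 -0.097 gap 0.0429
22.65 17.06 Tz 0.045 F [-2.3 -1.7  7.7] tau6 -0.093 gap 0.0428
22.75 16.05 Tz 0.08 F [-2.3 -2.4  7.3] tau6 -0.092 gap 0.0424
22.85 15.06 Tz 0.116 F [-2.7 -2.1  7.3] tau6 -0.085 gap 0.0426
22.95 14.06 Tz 0.097 F [-4.6 -2.7  7.1] tau6 -0.076 gap 0.0428
```

tau6 at 1°/row left its -0.093 baseline near yaw 15.8 and now rises 0.009/deg, exactly the expected 50 N/rad × 0.01. The squeeze is now ≈1.7 N. The target is a rise of ≈0.08, so about 7° more.

```bash
R='python3 t.py'
python3 -m inch '[[0,0,0,0,0,1,3.8]]' >/dev/null; $R
python3 -m inch '[[0,0,0,0,0,1,3.8]]' >/dev/null; $R
python3 -m inch '[[0,0,0,0,0,1,3.8]]' >/dev/null; $R
python3 -m inch '[[0,0,0,0,0,1,3.8]]' >/dev/null; $R
```

```text
23.05 13.06 Tz 0.168 F [-2.3 -2.1  7.1] tau6 -0.068 gap 0.0425
23.15 12.06 Tz 0.129 F [-2.4 -2.   8. ] tau6 -0.059 gap 0.0426
23.25 11.06 Tz 0.183 F [-3.7 -2.5  7.6] tau6 -0.051 gap 0.0426
23.35 10.06 Tz 0.153 F [-2.6 -1.7  8.4] tau6 -0.043 gap 0.0426
```

```bash
R='python3 t.py'
python3 -m inch '[[0,0,0,0,0,1,3.8]]' >/dev/null; $R
python3 -m inch '[[0,0,0,0,0,1,3.8]]' >/dev/null; $R
python3 -m inch '[[0,0,0,0,0,1,3.8]]' >/dev/null; $R
```

```text
23.45 9.06 Tz 0.128 F [-4.6 -2.7  7.3] tau6 -0.034 gap 0.0429
23.55 8.06 Tz 0.147 F [-3.4 -2.3  8.2] tau6 -0.026 gap 0.0425
23.65 7.06 Tz 0.186 F [-3.7 -3.   7.7] tau6 -0.018 gap 0.0423
```

Both signals now say about 7.5 N (tau6 rise 0.075, Tz rise about 0.08). Hold, let go, rise.

```bash
python3 -m inch '[[0,0,0,0,0,0,3.8],[0,0,0,0,0,0,3.8],[0,0,0,0,0,0,3.8]]' >/dev/null; python3 st.py
python3 -m inch '[[0,0,0,0,0,0,4.6],[0,0,0,0,0,0,5.5],[0,0,0,0,0,0,7],[0,0,0,0,0,0,8.5],[0,0,0,0,0,0,8.5]]'|grep gap; python3 st.py
python3 -m inch '[[0,0,-2,0,0,0,8.5],[0,0,-3,0,0,0,8.5],[0,0,-4,0,0,0,8.5],[0,0,-5,0,0,0,8.5],[0,0,0,0,0,0,8.5]]'
python3 - <<'E'
from h import *
c=side();save(c,'side22.png',(270,110,400,240),5)
E
```

```text
t 23.95 yaw 7.09 Tz [-0.438  0.558 -0.016] F [-3.2 -1.3  7.6] gap 0.0429 q6 90.25 tau6 0.038 tcp [0.5887 0.1563 0.0227]
finger_gap: 0.0853
t 24.45 yaw 7.1 Tz [ 0.014 -0.032 -0.007] F [-1.1 -0.4  0.2] gap 0.0853 q6 90.26 tau6 0.0 tcp [0.589  0.1568 0.0218]
clock: 24.95
tcp_pos: [0.5934, 0.1574, 0.1698]
orientation: [0.004, 0.662, 0.75, 0.005]
wrist_force: [1.4, 0.9, -0.0]
finger_gap: 0.0846
(-74, np.float64(0.032)) (-71, np.float64(0.034)) (-68, np.float64(0.035)) (-65, np.float64(0.035)) (-62, np.float64(0.037)) (-59, np.float64(0.035)) (-56, np.float64(0.036)) (-53, np.float64(0.035)) (-50, np.float64(0.036)) (-47, np.float64(0.036)) (-44, np.float64(0.036)) (-41, np.float64(0.036)) (-38, np.float64(0.034)) (-35, np.float64(0.036)) (-32, np.float64(0.036)) (-29, np.float64(0.035)) (-26, np.float64(0.034)) (-23, np.float64(0.035)) (-20, np.float64(0.036)) (-17, np.float64(0.035)) (-14, np.float64(0.033)) (-11, np.float64(0.035)) (-8, np.float64(0.036)) (-5, np.float64(0.035)) (-2, np.float64(0.036)) (1, np.float64(0.035)) (4, np.float64(0.034)) (7, np.float64(0.036)) (10, np.float64(0.035)) (13, np.float64(0.034)) (16, np.float64(0.036)) (19, np.float64(0.035)) (22, np.float64(0.035)) (25, np.float64(0.034)) (28, np.float64(0.034)) (31, np.float64(0.032)) (34, np.float64(0.033)) (37, np.float64(0.03)) (40, np.float64(0.032)) (43, np.float64(0.032)) (46, np.float64(0.031)) (49, np.float64(0.031)) (52, np.float64(0.032)) (55, np.float64(0.028)) (58, np.float64(0.027)) (67, np.float64(0.023)) (70, np.float64(0.023)) (73, np.float64(0.023)) (76, np.float64(0.022)) (79, np.float64(0.022)) (82, np.float64(0.013)) (85, np.float64(0.022)) (88, np.float64(0.022))
```

View pics/side22.png

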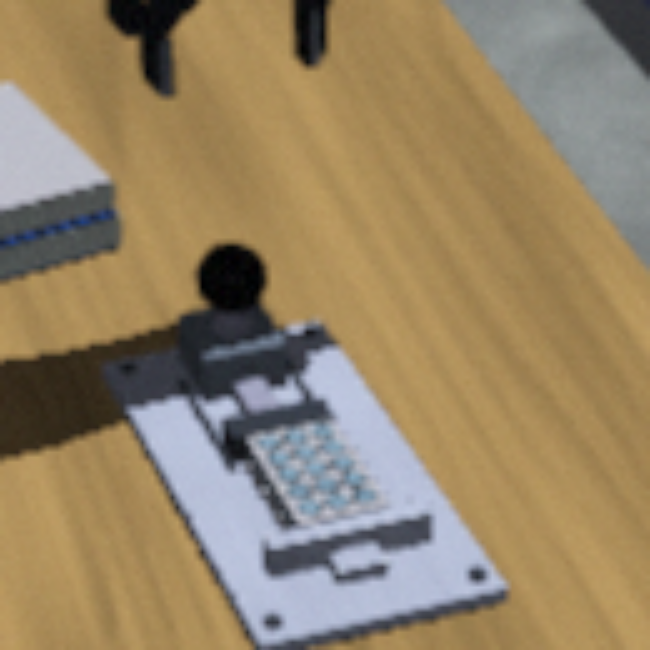

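Released. Now a wrist check from above the fence end.

```bash
python3 -m inch '[[0,0,-3,0,0,0,8.5],[-3,0,-3,0,0,0,8.5],[-4,0,-2,0,0,0,8.5],[-4,0,-2,0,0,0,8.5],[-3,0,0,0,0,0,8.5]]' >/dev/null
python3 -m inch '[[0,0,0,0,0,0,8.5],[0,0,0,0,0,0,8.5],[0,0,0,0,0,0,8.5]]'
python3 - <<'E'
from h import *
s,c=shot('wrist');save(c,'w23.png');gaps(c);plate(c)
s,c=shot('top')
w=cloud(c)
for l in ['tip_box_center','books_center','bottle_center']:
    for r in silhouettes(c,l)[:1]:
        p=w[r['mask']];p=p[~np.isnan(p[:,0])];print(l,r['location'],np.median(p,0).round(4))
E
```

```text
clock: 25.8
tcp_pos: [0.6058, 0.0186, 0.2608]
orientation: [-0.001, 0.662, 0.75, -0.0]
wrist_force: [-0.1, 0.6, -0.0]
finger_gap: 0.085
fence 1141 y [-0.0769 -0.0757 -0.0672 -0.0559 -0.0546] x [-0.0439  0.0438] z [0.0335]
plate+ 2585 y [-0.0575 -0.053  -0.0122  0.0249  0.0285] x [-0.0195  0.0197] z [0.0354]
pad 862 y [0.0289 0.0301 0.0431 0.0547 0.0559] x [-0.0197  0.0196] z [0.0313]
carriage 1478 y [0.0251 0.0266 0.0438 0.0557 0.057 ] x [-0.032   0.0319] z [0.0316]
plate [311.8, 162.9] c 0.6 -17.1 size 56.1 91.9 ang 0.03 ztop 0.0353
tip_box_center [421.3, 172.0] [ 0.6561 -0.3256  0.0517]
books_center [178.6, 233.5] [0.4759 0.4063 0.0533]
bottle_center [340.4, 126.6] [ 0.8007 -0.0726  0.078 ]
```

View pics/w23.png

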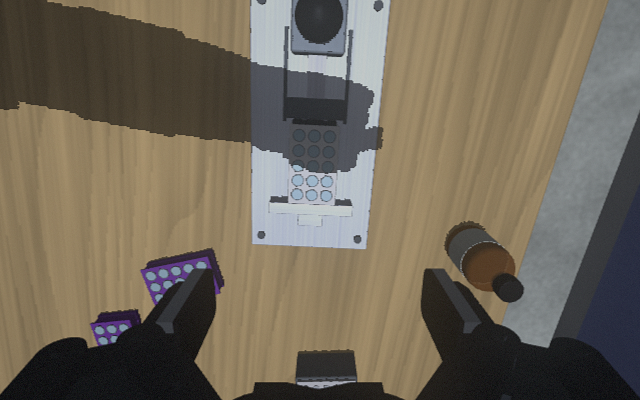

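The plate sits flush on the fence (y -63 mm), jaw on its other end. x is +0.6 mm, angle 0.03°, top at 35.3 mm. The bystanders are unmoved. Hand in.

```bash
python3 -c "
from workcell import workorder
print(workorder.hand_in())"
```

```text
the job is handed in; nothing more can be done
None
```

The plate is clamped on the lamp stage at an estimated 7.5 N, and the job was handed in at about 26 s of the 72 s allowed. The hand-in gave no verdict.

**What I did**
- I took the pale plate, not the three purple ones, and set it flat in the berth without touching fence or jaw. After release it lay at x about +1 mm, y about -7 mm, with a square angle.
- I turned the ball knob about 123° clockwise, then released it and backed off.

**Last checks**
- **Pose:** the plate is flat (top at 35.3 mm), x +0.6 mm, 0.03° off square, flush on the fence.
- **Robot:** it stands clear of everything.
- **Bystanders:** the bottle, tip box and books agree with their first readings within 2 mm.

**Squeeze estimate**
- **Joint 6 torque:** it rose 0.075 N m over free turning, or about 7.5 N.
- **Angle:** 8.8° past contact also gives about 7.5 N.
- **Wrist torque:** it agrees but is noisy (about ±3 N).
- **Camera:** the pad's compression reads 1.4 to 2.2 mm, or 7 to 11 N, which is within the allowed range but coarser.

**What disagreed:** the fingertips turned out to be about 40 to 50 mm short of the reported TCP, depending on the opening. My first grasp therefore closed above the plate without touching it. I measured the offset with the cameras and used it from then on.

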